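Knead the paint tubes five turns

TASK

The paint in the tubes has separated: lay every white paint tube that is out on the bench flat in the tray of the green hand-cranked kneader, then slide the tray fully home by its knob so that its lug lifts the red catch and the catch drops behind it. Then turn the crank exactly five full turns clockwise (seen from above), no more, and leave the arm back over the red mark with the tray still locked. Leave the other things on the bench alone.

Things in the scene. Friction and masses are not known exactly. Their poses are not given: they have to be found in the camera images.
- tube_a_mid (a point): First paint tube: white paint tube with a dark cap, lying flat: 26 to 31 mm wide, 91 mm long, up to 21 mm thick, about 120 g, rigid. The point is its centre, half-way up, 8 mm above what it lies on, as the cap end dips by 5 degrees; its y axis runs along its length (cap at -y), x across its width, z up. May be absent (None).
- tube_b_mid (a point): Second paint tube: white paint tube with a dark cap, lying flat: 26 to 31 mm wide, 91 mm long, up to 21 mm thick, about 120 g, rigid. The point is its centre, half-way up, 8 mm above what it lies on, as the cap end dips by 5 degrees; its y axis runs along its length (cap at -y), x across its width, z up. May be absent (None).
- tube_c_mid (a point): Third paint tube: white paint tube with a dark cap, lying flat: 26 to 31 mm wide, 91 mm long, up to 21 mm thick, about 120 g, rigid. The point is its centre, half-way up, 8 mm above what it lies on, as the cap end dips by 5 degrees; its y axis runs along its length (cap at -y), x across its width, z up. May be absent (None).
- tray (a point): Centre of the inner floor of the kneader's sliding aluminium tray, 33 mm above the bench. y points along the slide, towards home under the roller (robot's left), x across, z up. Inside 112 mm (x) by 180 mm (y), rims 10 mm high, 5 mm thick. Three tubes fit side by side, lengthwise along x, e.g. at y = -56, 0, 56 mm. Load it while out: at home the roller bridge (97 mm high) is over it.
- carriage_knob (a point): Grip point on the black upright round knob post at the rear end (-y) of the tray, by which the tray is slid: 18 mm thick (22 mm at its head), from 34 to 92 mm above the bench; this point is on its axis 70 mm above the bench, 118 mm behind the tray's centre. It moves with the tray.
- carriage (a joint): Travel of the tray along its slide, in m: about 0 to 0.02 when out (loading position, to the robot's right), 0.12 when home against the end stop. About 2 N of friction. A yellow lug on the tray's near side lifts the red catch on the way in and passes it near 0.118.
- catch (a joint): Red gravity catch, a sloping arm 74 mm long on a post on the near side of the slide, in rad: 0 when down at rest, about 0.2 while the tray's yellow lug is under it, 0 again once dropped behind the lug, where it keeps the tray from coming back. The moving tray lifts it with less than 2 N; it needs no touching.
- catch_tip (a point): Tip of the red catch; 34 mm above the bench when the catch is down.
- crank (a joint): Angle of the hand crank on top of the round grey gearbox at the left end of the kneader, in rad, counted on over whole turns: within 0.1 of 0 at the start (arm over the red mark), grows by 6.28 for each full turn clockwise as seen from above. It turns freely with no stops and about 1 to 2 N at the handle, and stays where it is left. Nothing on the machine shows the count.
- crank_handle (a point): Centre of the crank's upright wooden handle, a freely spinning round grip 22 mm thick, from 104 to 156 mm above the bench (this point is at 132 mm), 55 mm from the crank's axis. It goes round with the crank. The steel arm below it has its top 102 mm above the bench.
- crank_axis (a point): Point on the vertical axis of the crank, 132 mm above the bench.
- red_mark (a point): Point straight above the red mark on the rim of the gearbox, 55 mm from the crank's axis and 132 mm above the bench: where the handle's centre stands when the crank arm is exactly over the mark. The mark may face any way.
- tape: Bystander: roll of masking tape lying flat, 98 mm across, 25 mm high; origin under its centre.
- sand_block: Bystander: cork sanding block 58 x 105 x 34 mm; origin under its centre.
- tin_g: Bystander: red and green paint tin, 77 mm across and 78 mm high; origin under its centre.
Not all that is in view belongs to the job. What is shaped like the part that bears tube_b_mid but purple is not meant.

How it is judged:
On the way, in this order (a step that is already met when the one before it is completed fails the run):
1. all tubes lie in the tray, which is home and locked by the dropped catch, before the crank is turned (x of tube_a_mid in the frame of tray between -0.045 and 0.045 m and y of tube_a_mid in the frame of tray between -0.079 and 0.079 m and z of tube_a_mid in the frame of tray between 0.003 and 0.019 m and angle between tube_a_mid's own y axis and vertical between 1.37 and 1.77 rad and x of tube_b_mid in the frame of tray between -0.045 and 0.045 m and y of tube_b_mid in the frame of tray between -0.079 and 0.079 m and z of tube_b_mid in the frame of tray between 0.003 and 0.019 m and angle between tube_b_mid's own y axis and vertical between 1.37 and 1.77 rad and x of tube_c_mid in the frame of tray between -0.045 and 0.045 m and y of tube_c_mid in the frame of tray between -0.079 and 0.079 m and z of tube_c_mid in the frame of tray between 0.003 and 0.019 m and angle between tube_c_mid's own y axis and vertical between 1.37 and 1.77 rad and value of joint carriage above 0.11 m and value of joint catch below 0.06 rad and value of joint crank between -0.5 and 0.5 rad), for 0.2 s.
2. the crank has been turned five full turns with the tray locked (value of joint carriage above 0.11 m and value of joint catch below 0.06 rad and value of joint crank between 31.0159 and 31.8159 rad), for 0.2 s.
At the end, for the whole second after the job is handed in: Every tube present lies level in the tray (centre inside it, not on another tube); the tray is home (travel over 0.110) with the catch down (under 0.06 rad) behind its lug; the crank has made five turns clockwise from the mark to within 0.4 rad (23 degrees) and is at rest (all of step 2 and x of tube_a_mid in the frame of tray between -0.045 and 0.045 m and y of tube_a_mid in the frame of tray between -0.079 and 0.079 m and z of tube_a_mid in the frame of tray between 0.003 and 0.019 m and angle between tube_a_mid's own y axis and vertical between 1.37 and 1.77 rad and x of tube_b_mid in the frame of tray between -0.045 and 0.045 m and y of tube_b_mid in the frame of tray between -0.079 and 0.079 m and z of tube_b_mid in the frame of tray between 0.003 and 0.019 m and angle between tube_b_mid's own y axis and vertical between 1.37 and 1.77 rad and x of tube_c_mid in the frame of tray between -0.045 and 0.045 m and y of tube_c_mid in the frame of tray between -0.079 and 0.079 m and z of tube_c_mid in the frame of tray between 0.003 and 0.019 m and angle between tube_c_mid's own y axis and vertical between 1.37 and 1.77 rad and velocity of joint crank between -0.05 and 0.05 rad/s); the robot touches nothing.
It fails at once if the crank is turned well past five turns (value of joint crank above 32.2159 rad).
It fails at once if the crank is turned backwards from its start (value of joint crank below -0.7 rad).
It fails at once if a bystander (tape, sanding block, paint tin) is pushed away (distance of any of tape, sand_block, tin_g from where it was at the start of the episode above 0.03 m).
Of tube_a, tube_b, tube_c only 2 to 3 are there at a start; the rules pass over those that are not, and their reading is None.
At some moment in a run one of tube_a, tube_b, tube_c may be knocked a few centimetres aside while the robot is not near it.
Once in a run the grip may slacken for a moment while it holds something.
It also fails if it takes over 210 s, if anything falls off the work surface, if the arm or the gripper's body presses on something with over 40 N, if the wrist force passes 120 N, or if a joint passes its speed limit or range.

ROBOT

A 7-joint arm with a two-finger parallel gripper is mounted at the origin on a cart in front of the work surface, level with it; the furniture and walls round the work are solid. World frame = base frame: x ahead of the robot, y to its left, z up, the work surface at z = 0. Lengths are in m, angles in rad, forces in N, time in s.
With the tool pointing down it reaches from about 0.425 to 0.95 m from the base axis. Payload 4.7 kg.
Tool frame: the origin (TCP) lies between the finger pads; the fingertips stand 8 mm ahead of it and the grasp point (between the pads) lies 11 mm behind it (tip_extent is the distance from the TCP to the fingertips, in m); z points along the fingers, y is the line along which they close (so a half turn about z gives the same grasp; the last joint's range is limited). The gripper opens to 87 mm and grips with 3 to 60 N. Pads are 19 mm wide; open, the fingers measure 117 mm over their backs; the gripper's body (75 mm by 190 mm) begins 51 mm behind the grasp point.
Start: joints at [1.178, 0.469, -0.049, 1.532, 0.024, 1.141, -0.082], TCP at [0.24, -0.631, 0.231] pointing down, gripper open.
Joint ranges: [-2.59, 2.59], [-0.33, 1.99], [-1.39, 1.29], [0.1, 2.45], [-1.04, 4.18], [0.21, 1.99], [-2.66, 2.66]. Speed limits (rad/s): [2.57, 2.57, 3.14, 3.14, 3.14, 3.14, 3.14].

INTERFACE

Orientations are given as a unit quaternion [x, y, z, w].
In Python, from station import get_obs, read_camera, get_calibration, finish_job, find_in, tip_extent gives the robot as it stands.
- The arm moves only by the tool jog_arm, never from a script. Its argument "plan" is a list of rows, each an object of numbers: "x", "y", "z": the shift along the world's x, y, z in m; "yaw": the turn about the world's z in rad; "gripper": the gripper command: -1 is fully open, 1 is shut, values between are in proportion. In form: [{"x": .., "y": .., "z": .., "yaw": .., "gripper": ..}, ...]. A call has exactly 10 rows; each row is the pose to reach, as a shift and turn from the pose commanded when the call began; what a row does not reach only later rows make up. A row lasts 1/10 s, in which the tool goes at most 50 mm and 8.59 degrees, less where a joint would pass 70% of its speed; a pose out of reach is approached as far as the arm can. A call with a gripper value outside its range is refused whole. The fingers move at their own pace and stop on an object; "force" is the grip in N (left out, the last holds). Time passes only in rows, so rows that repeat a pose let the fingers close, or fill a call up. It gives the time, the measured TCP pose, the force, the opening and the grip force at its end, in the units of the state.
- get_obs(): the state, without advancing time (a new reading comes with each control period).
- read_camera(name): name is "side" or "top" or "wrist"; returns the picture (480x640x3 uint8, red, green, blue); there is no depth.
- get_calibration(name): a dict with "mtx" (3x3 intrinsics, pixels), "distortion" ([k1, k2, p1, p2, k3] as OpenCV has them; the pictures are not rectified), "R" (3x3) and "t" (3): a world point X has camera coordinates R X + t. Camera axes: x right, y down, z forward; pixel columns grow to the right and rows downward; lengths in m; the calibration is good to about 2 mm. A picture is of the moment at which its call begins: read the wrist's pose just before it. get_calibration takes no time and is no camera call; for the wrist camera it gives the pose at the moment of the call.
- finish_job(): hands the job in; it is judged then, once.
Trained networks look in the newest picture that a camera, given by its name, has taken for a name from the list of things; names that differ only in an ending like _2 or _b are one class to them, and where a whole thing is asked for, a point or a joint stands for the part that bears it (a point fixed in the world has none). Each returns a list of dicts, best first, with "p" (0 to 1); they miss things now and then, are a little off and sometimes report something else, mostly with a low value. They report only what shows in the picture. A call takes as long as a camera call. They do not tell look-alikes from the thing itself.
- find_in(camera, label): "rect" ([left, top, right, bottom] in pixels, round what is visible of it).
The state is a dict: "time_s": time; "qpos": joint angles; "dq": joint speeds; "joint_torque": joint torques, N m; "tool_pos": TCP position; "eef_rot": TCP orientation; "ft_force": force on the tool from outside, world axes, zero at the start; "ft_torque": the same for the moment, N m; "width": finger opening in m; "grip_force": force on a finger pad.
Only numpy, scipy, OpenCV 4.12 (cv2) and the standard library are available. Lean on these libraries where they do the work, as an engineer would, in place of code of your own. Each camera call takes 0.05 s, during which the arm holds its last target. There are 200 camera calls.

## Working session

There is one attempt and no reset: what is moved stays moved. The work goes in short steps, Python scripts to look and compute and a tool call to move; the robot and the scene stay as the last step left them, time stands still between calls to the robot, and variables do not carry over. Pictures are saved under pics/ and viewed, at most 14 in all, crops included, and the job is handed in when it is done.

Besides the shell and the picture viewer there is one more tool, called after ">>>" as name([rows], argument=value, ...), one row to a line, values as JSON. jog_arm: Moves the arm, as the interface text tells. Its arguments: {"type":"object","properties":{"plan":{"type":"array"},"force":{"type":"number"}},"required":["plan"]}

```bash
mkdir -p pics; ls; cat > h.py <<'E'
from station import *
import numpy as np, cv2
def snap(c,f=None):
    im=read_camera(c)
    if f: cv2.imwrite('pics/'+f,im[:,:,::-1])
    return im
def ray(c,px,z,cal=None):
    k=cal or get_calibration(c)
    M=np.array(k['mtx'],float);R=np.array(k['R']);t=np.array(k['t'])
    p=np.array(px,float).reshape(-1,1,2)
    u=cv2.undistortPoints(p,M,np.array(k['distortion'],float)).reshape(-1,2)
    o=-R.T@t; out=[]
    for a in u:
        d=R.T@np.array([a[0],a[1],1]); out.append(o+d*(z-o[2])/d[2])
    return np.array(out).round(4)
def proj(c,X,cal=None):
    k=cal or get_calibration(c)
    r,_=cv2.Rodrigues(np.array(k['R']))
    return cv2.projectPoints(np.array(X,float).reshape(-1,1,3),r,np.array(k['t'],float),np.array(k['mtx'],float),np.array(k['distortion'],float))[0].reshape(-1,2).round(1)
def find(c,l):
    return [(round(d['p'],2),np.round(d['rect']).astype(int).tolist()) for d in find_in(c,l)]
E
python3 - <<'E'
from h import *
print(tip_extent, get_obs())
a=snap('top','top0.png')
for l in ['tube_a_mid','tray','carriage_knob','catch','crank_handle','tape','sand_block','tin_g']: print(l,find('top',l))
snap('side','side0.png')
for l in ['tube_a_mid','carriage_knob','crank_handle']: print(l,find('side',l))
E
```

```text
pics
0.008 {'time_s': 0.0, 'qpos': array([ 1.17810547,  0.46947752, -0.04862026,  1.53371455,  0.0241372 ,
        1.14098198, -0.08230315]), 'dq': array([ 0.00038953,  0.00107545, -0.00053195,  0.00031858, -0.00153136,
       -0.00072872,  0.00042561]), 'joint_torque': array([ 2.40839090e-04, -5.07975984e+01, -8.03887099e-02, -2.36156738e+01,
       -6.14272524e-02,  3.77598207e-02,  1.37594234e-04]), 'tool_pos': array([ 0.23998192, -0.63026573,  0.22946645]), 'eef_rot': array([ 9.83496034e-01,  1.80926939e-01, -2.27145363e-04, -9.70898536e-04]), 'ft_force': array([-0.12126542,  0.22553923, -0.25655234]), 'ft_torque': array([ 0.01848976, -0.03226735, -0.06517846]), 'grip_force': 0.0, 'width': 0.08676258484709123}
tube_a_mid [(0.89, [291, 318, 328, 334]), (0.59, [237, 119, 273, 160]), (0.51, [172, 195, 220, 247])]
tray [(0.76, [282, 208, 387, 278])]
carriage_knob [(0.75, [281, 206, 387, 280]), (0.45, [168, 198, 200, 229])]
catch [(0.49, [287, 268, 330, 276])]
crank_handle [(0.62, [169, 194, 202, 230]), (0.39, [168, 194, 223, 245])]
tape [(0.9, [326, 149, 369, 196]), (0.51, [172, 193, 220, 245])]
sand_block [(0.73, [272, 165, 320, 200]), (0.43, [170, 193, 199, 228])]
tin_g [(0.93, [237, 118, 273, 160])]
tube_a_mid [(0.45, [219, 256, 245, 284])]
carriage_knob [(0.56, [284, 234, 357, 290])]
crank_handle [(0.59, [294, 161, 314, 193])]
```

```bash
python3 - <<'E'
import cv2
t=cv2.imread('pics/top0.png');s=cv2.imread('pics/side0.png')
cv2.imwrite('pics/t1.png',cv2.resize(t[90:390,120:520],(800,600),interpolation=cv2.INTER_CUBIC))
cv2.imwrite('pics/s1.png',s)
E
```

```text
(no output)
```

View pics/t1.png

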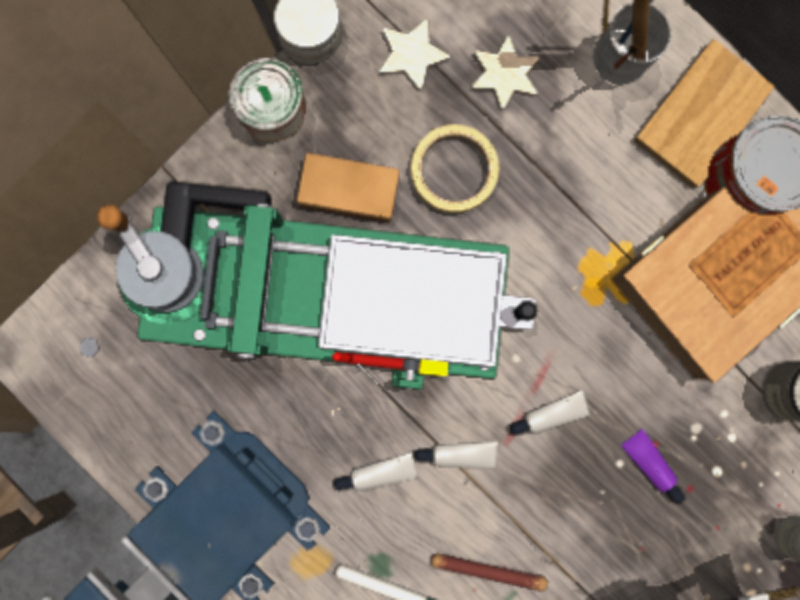

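View pics/s1.png

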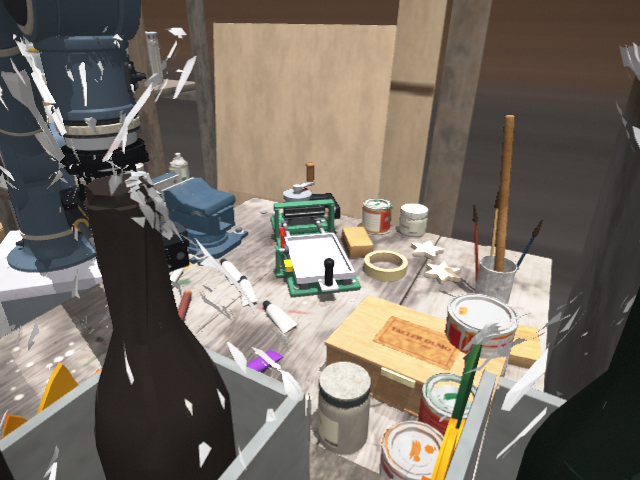

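The top view shows three white tubes with dark caps, at crop centres (375,472), (457,455) and (548,413). The purple one at (655,465) is the look-alike, and the pale stick at (385,582) has no dark cap. The tray is out to the right, its knob is at (526,310), and the crank handle is at (112,217).

```bash
python3 - <<'E'
from h import *
c=lambda *p:np.array(p)/2+[120,90]
k=get_calibration('top'); print('cam',-np.array(k['R']).T@k['t'])
im=cv2.imread('pics/top0.png')
for n,(a,b) in dict(T1=((335,484),(414,466)),T2=((415,456),(497,454)),T3=((508,430),(586,403))).items():
    P=ray('top',c(a,b),0.008); d=P[1]-P[0]; print(n,P[:,:2].tolist(),'mid',P.mean(0)[:2],'len',np.hypot(*d[:2]),'ang(cap->end)',np.arctan2(d[1],d[0]))
T=ray('top',c((330,236),(507,250),(496,366),(320,350)),0.043); print('tray',T.tolist(),T.mean(0))
print('knob',ray('top',c((526,310)),0.092),'axis',ray('top',c((148,268)),0.105),'handle',ray('top',c((112,216)),0.156))
for n,p in dict(tape=(454,168),sand=(348,187),tin=(267,95)).items(): print(n,ray('top',c(p),0.03))
E
```

```text
cam [ 0.50975294 -0.23719756  1.20191337]
T1 [[0.3749, -0.1915], [0.3945, -0.2783]] mid [ 0.3847 -0.2349] len 0.08898539205959594 ang(cap->end) -1.3487144248894163
T2 [[0.4055, -0.2794], [0.4073, -0.3699]] mid [ 0.4064  -0.32465] len 0.09051789878250602 ang(cap->end) -1.550909446121642
T3 [[0.4337, -0.3822], [0.463, -0.4695]] mid [ 0.44835 -0.42585] len 0.0920857209343555 ang(cap->end) -1.2469853357536114
tray [[0.6444, -0.1865, 0.043], [0.6298, -0.3779, 0.043], [0.5045, -0.3652, 0.043], [0.5217, -0.1764, 0.043]] [ 0.5751 -0.2765  0.043 ]
knob [[ 0.5625 -0.3913  0.092 ]] axis [[ 0.6041 -0.0032  0.105 ]] handle [[0.6508 0.0226 0.156 ]]
tape [[ 0.7216 -0.3217  0.03  ]]
sand [[ 0.7    -0.2053  0.03  ]]
tin [[ 0.8028 -0.1151  0.03  ]]
```

>>> jog_arm([
  {"x":0.02,"y":0.02,"z":0,"yaw":0.15,"gripper":-1},
  {"x":0.04,"y":0.04,"z":0,"yaw":0.3,"gripper":-1},
  {"x":0.07,"y":0.07,"z":0,"yaw":0.45,"gripper":-1},
  {"x":0.1,"y":0.1,"z":0,"yaw":0.6,"gripper":-1},
  {"x":0.13,"y":0.13,"z":0,"yaw":0.75,"gripper":-1},
  {"x":0.15,"y":0.15,"z":0,"yaw":0.9,"gripper":-1},
  {"x":0.18,"y":0.18,"z":0,"yaw":1.05,"gripper":-1},
  {"x":0.2,"y":0.2,"z":0,"yaw":1.2,"gripper":-1},
  {"x":0.208,"y":0.205,"z":0,"yaw":1.35,"gripper":-1},
  {"x":0.208,"y":0.205,"z":0,"yaw":1.5,"gripper":-1},
], force=25)

```text
time_s: 1.65
tool_pos: [0.4505, -0.4236, 0.2309]
eef_rot: [0.592, 0.806, 0.001, 0.0]
ft_force: [-0.4, 0.3, 0.1]
width: 0.0874
grip_force: 0.0
```

```bash
cat >> h.py <<'E'
def tcp():
    o=get_obs(); q=o['eef_rot']; a=2*np.arctan2(q[1],q[0])-np.pi/2
    print('t %.1f'%o['time_s'],'tcp',np.round(o['tool_pos'],4),'close',round(float((a+np.pi)%(2*np.pi)-np.pi),3),'w',round(o['width'],4),'gf',round(o['grip_force'],1),'ft',np.round(o['ft_force'],1),'q',np.round(o['qpos'],2))
def tubes(c,im,z=0.008,cal=None):
    """white-body blobs: long-axis centre in world"""
    hsv=cv2.cvtColor(im,cv2.COLOR_RGB2HSV)
    m=((hsv[:,:,1]<45)&(hsv[:,:,2]>150)).astype(np.uint8)
    m=cv2.morphologyEx(m,cv2.MORPH_OPEN,np.ones((5,5)))
    cs,_=cv2.findContours(m,cv2.RETR_EXTERNAL,cv2.CHAIN_APPROX_NONE)
    for q in cs:
        if cv2.contourArea(q)<400: continue
        (u,v),(w,h),an=cv2.minAreaRect(q)
        b=cv2.boxPoints(((u,v),(w,h),an)); X=ray(c,b,z,cal)[:,:2]
        e=[X[1]-X[0],X[2]-X[1]]; L=[np.hypot(*i) for i in e]; i=int(np.argmax(L)); 
        print('blob px',(round(u),round(v)),'mid',X.mean(0).round(4),'size',np.round(L,3),'ang',round(float(np.arctan2(e[i][1],e[i][0])),3))
E
python3 - <<'E'
from h import *
tcp()
k=get_calibration('wrist'); im=snap('wrist','w1.png'); tubes('wrist',im,0.01,k); print(find('wrist','tube_a_mid'))
print(proj('wrist',[[.448,-.426,.01],[.406,-.325,.01]],k))
E
```

```text
t 1.6 tcp [ 0.4505 -0.4236  0.2309] close 0.304 w 0.0874 gf 0.0 ft [-0.4  0.3  0.1] q [ 1.02  0.41 -0.45  1.66  0.19  1.12  0.82]
blob px (392, 270) mid [ 0.5501 -0.4612] size [0.038 0.049] ang -1.192
blob px (313, 221) mid [ 0.4504 -0.4351] size [0.065 0.025] ang 1.862
blob px (203, 163) mid [ 0.3252 -0.4098] size [0.058 0.018] ang 0.788
blob px (192, 124) mid [ 0.3064 -0.3755] size [0.033 0.062] ang -1.351
blob px (591, 7) mid [ 0.634  -0.1656] size [0.017 0.059] ang -0.106
blob px (485, 105) mid [ 0.5764 -0.2806] size [0.21  0.119] ang 1.376
[(0.85, [290, 2, 323, 51])]
[[313.3 213.5]
 [302.9 104.2]]
```

View pics/w1.png

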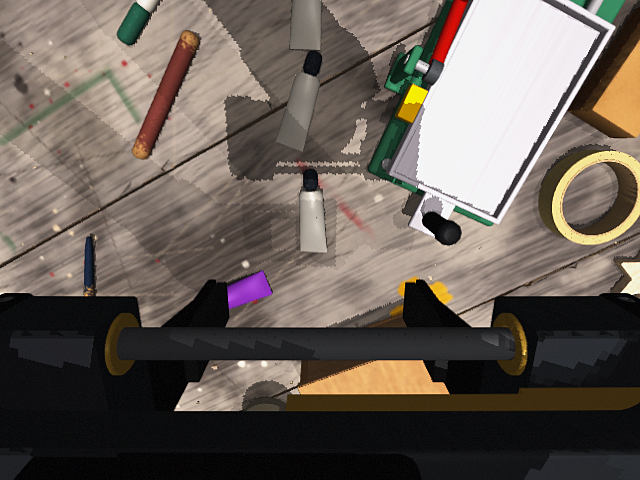

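The wrist picture shows tube 3 (white, cap up) at (312,211), lined up with the fingers. The other two tubes are at (302,105) and (306,25), and the purple look-alike is at (248,290).

>>> jog_arm([
  {"x":0,"y":0,"z":-0.03,"yaw":0,"gripper":-1},
  {"x":0,"y":0,"z":-0.07,"yaw":0,"gripper":-1},
  {"x":0,"y":0,"z":-0.11,"yaw":0,"gripper":-1},
  {"x":0,"y":0,"z":-0.15,"yaw":0,"gripper":-0.4},
  {"x":0,"y":0,"z":-0.18,"yaw":0,"gripper":-0.4},
  {"x":0,"y":0,"z":-0.205,"yaw":0,"gripper":-0.4},
  {"x":0,"y":0,"z":-0.219,"yaw":0,"gripper":-0.4},
  {"x":0,"y":0,"z":-0.219,"yaw":0,"gripper":-0.4},
  {"x":0,"y":0,"z":-0.219,"yaw":0,"gripper":1},
  {"x":0,"y":0,"z":-0.219,"yaw":0,"gripper":1},
], force=25)

```text
time_s: 2.75
tool_pos: [0.4487, -0.4264, 0.0126]
eef_rot: [0.597, 0.802, -0.0, 0.001]
ft_force: [0.6, -0.4, 0.0]
width: 0.0517
grip_force: 0.0
```

>>> jog_arm([
  {"x":0,"y":0,"z":0,"yaw":0,"gripper":1},
  {"x":0,"y":0,"z":0,"yaw":0,"gripper":1},
  {"x":0,"y":0,"z":0,"yaw":0,"gripper":1},
  {"x":0,"y":0,"z":0,"yaw":0,"gripper":1},
  {"x":0,"y":0,"z":0.02,"yaw":0,"gripper":1},
  {"x":0,"y":0,"z":0.04,"yaw":0,"gripper":1},
  {"x":0,"y":0,"z":0.07,"yaw":0,"gripper":1},
  {"x":0,"y":0,"z":0.1,"yaw":0,"gripper":1},
  {"x":0,"y":0,"z":0.12,"yaw":0,"gripper":1},
  {"x":0,"y":0,"z":0.13,"yaw":0,"gripper":1},
])

```text
time_s: 3.75
tool_pos: [0.4489, -0.4262, 0.1435]
eef_rot: [0.596, 0.803, -0.0, 0.001]
ft_force: [1.0, -0.0, -1.1]
width: 0.0252
grip_force: 24.8
```

>>> jog_arm([
  {"x":0.01,"y":0.02,"z":0.01,"yaw":0.13,"gripper":1},
  {"x":0.03,"y":0.045,"z":0.01,"yaw":0.26,"gripper":1},
  {"x":0.045,"y":0.07,"z":0.01,"yaw":0.39,"gripper":1},
  {"x":0.06,"y":0.095,"z":0.01,"yaw":0.52,"gripper":1},
  {"x":0.08,"y":0.12,"z":0.01,"yaw":0.65,"gripper":1},
  {"x":0.095,"y":0.145,"z":0.01,"yaw":0.78,"gripper":1},
  {"x":0.11,"y":0.17,"z":0,"yaw":0.91,"gripper":1},
  {"x":0.12,"y":0.185,"z":0,"yaw":1.04,"gripper":1},
  {"x":0.131,"y":0.2,"z":-0.01,"yaw":1.15,"gripper":1},
  {"x":0.131,"y":0.2,"z":-0.02,"yaw":1.19,"gripper":1},
])

```text
time_s: 4.75
tool_pos: [0.5803, -0.2224, 0.1207]
eef_rot: [0.041, 0.999, 0.001, 0.0]
ft_force: [-1.3, 0.6, -1.4]
width: 0.0254
grip_force: 24.8
```

```bash
python3 - <<'E'
from h import *
tcp()
k=get_calibration('wrist'); im=snap('wrist','w2.png')
for y in(-.1,.1):
  print(proj('wrist',[[.575+sx*.996+y*.088,-.2755-.088*sx+.996*y,.043] for sx in(-.06,.06)],k))
E
```

```text
t 4.8 tcp [ 0.5803 -0.2224  0.1207] close 1.49 w 0.0254 gf 24.8 ft [-1.3  0.6 -1.4] q [ 0.81  0.6  -0.72  1.74  0.46  0.98  1.4 ]
[[ 71.6 164.6]
 [102.8 332.5]]
[[388.  166.1]
 [377.5 333.8]]
```

View pics/w2.png

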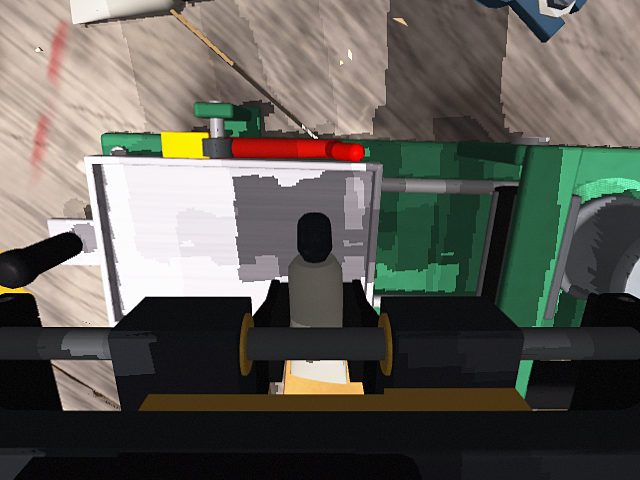

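The wrist view shows the held tube (cap at (314,213)) over the home-side part of the tray. The tray's rim corners, at (85,156) and (380,165), match the prediction to about 3 mm.

>>> jog_arm([
  {"x":0,"y":0,"z":-0.01,"yaw":0,"gripper":1},
  {"x":0,"y":0,"z":-0.03,"yaw":0,"gripper":1},
  {"x":0,"y":0,"z":-0.05,"yaw":0,"gripper":1},
  {"x":0,"y":0,"z":-0.065,"yaw":0,"gripper":1},
  {"x":0,"y":0,"z":-0.072,"yaw":0,"gripper":1},
  {"x":0,"y":0,"z":-0.075,"yaw":0,"gripper":1},
  {"x":0,"y":0,"z":-0.075,"yaw":0,"gripper":1},
  {"x":0,"y":0,"z":-0.075,"yaw":0,"gripper":0.13},
  {"x":0,"y":0,"z":-0.075,"yaw":0,"gripper":0.13},
  {"x":0,"y":0,"z":-0.075,"yaw":0,"gripper":0.13},
])

```text
time_s: 5.8
tool_pos: [0.5799, -0.2259, 0.0475]
eef_rot: [0.044, 0.999, -0.0, 0.001]
ft_force: [0.2, -0.5, 0.1]
width: 0.036
grip_force: 0.0
```

>>> jog_arm([
  {"x":0,"y":0,"z":0,"yaw":0,"gripper":0.13},
  {"x":0,"y":0,"z":0.01,"yaw":0,"gripper":0.13},
  {"x":0,"y":0,"z":0.03,"yaw":0,"gripper":0.13},
  {"x":0,"y":0,"z":0.06,"yaw":0,"gripper":0.13},
  {"x":0,"y":0,"z":0.1,"yaw":0,"gripper":-0.5},
  {"x":-0.02,"y":-0.02,"z":0.14,"yaw":-0.15,"gripper":-1},
  {"x":-0.05,"y":-0.04,"z":0.17,"yaw":-0.3,"gripper":-1},
  {"x":-0.09,"y":-0.06,"z":0.18,"yaw":-0.45,"gripper":-1},
  {"x":-0.13,"y":-0.08,"z":0.18,"yaw":-0.6,"gripper":-1},
  {"x":-0.15,"y":-0.09,"z":0.18,"yaw":-0.75,"gripper":-1},
])

```text
time_s: 6.8
tool_pos: [0.4258, -0.3181, 0.2278]
eef_rot: [0.411, 0.911, -0.001, 0.0]
ft_force: [0.5, -0.8, -0.3]
width: 0.0781
grip_force: 0.0
```

```bash
python3 - <<'E'
from h import *
tcp()
im=snap('top','top2.png')
print(find('top','tube_a_mid'))
k=get_calibration('wrist'); im=snap('wrist','w3.png'); print(find('wrist','tube_a_mid'));tubes('wrist',im,0.01,k)
E
```

```text
t 6.8 tcp [ 0.4258 -0.3181  0.2278] close 0.723 w 0.0781 gf 0.0 ft [ 0.5 -0.8 -0.3] q [ 1.07  0.3  -0.62  1.85  0.2   1.05  1.09]
[(0.8, [288, 317, 326, 332]), (0.52, [273, 163, 320, 200])]
[]
blob px (322, 376) mid [ 0.5657 -0.465 ] size [0.104 0.043] ang 0.726
blob px (233, 377) mid [ 0.4852 -0.538 ] size [0.099 0.047] ang 0.842
blob px (395, 376) mid [ 0.6309 -0.4066] size [0.068 0.044] ang 0.878
blob px (314, 291) mid [ 0.485  -0.3883] size [0.052 0.1  ] ang -0.154
blob px (338, 248) mid [ 0.4696 -0.3325] size [0.055 0.037] ang 1.723
blob px (572, 228) mid [ 0.6411 -0.1503] size [0.064 0.013] ang 1.402
blob px (146, 230) mid [ 0.3012 -0.4538] size [0.158 0.053] ang 0.772
blob px (447, 277) mid [ 0.5842 -0.2825] size [0.198 0.119] ang 1.426
blob px (272, 246) mid [ 0.4162 -0.381 ] size [0.148 0.069] ang 2.026
blob px (116, 190) mid [ 0.2544 -0.4382] size [0.088 0.027] ang 0.777
blob px (189, 171) mid [ 0.3002 -0.3726] size [0.053 0.05 ] ang 0.896
blob px (520, 168) mid [ 0.5505 -0.1473] size [0.08  0.045] ang 2.014
blob px (29, 160) mid [ 0.1709 -0.4713] size [0.069 0.058] ang 2.048
blob px (344, 121) mid [ 0.3853 -0.2328] size [0.05  0.012] ang 1.917
blob px (453, 83) mid [ 0.4398 -0.1375] size [0.024 0.05 ] ang 0.535
blob px (18, 70) mid [ 0.1222 -0.4028] size [0.035 0.026] ang 0.717
blob px (476, 55) mid [ 0.4369 -0.107 ] size [0.083 0.025] ang 0.786
blob px (258, 103) mid [ 0.3124 -0.2772] size [0.148 0.107] ang 1.187
blob px (198, 40) mid [ 0.2352 -0.2696] size [0.163 0.066] ang 0.72
```

View pics/w3.png

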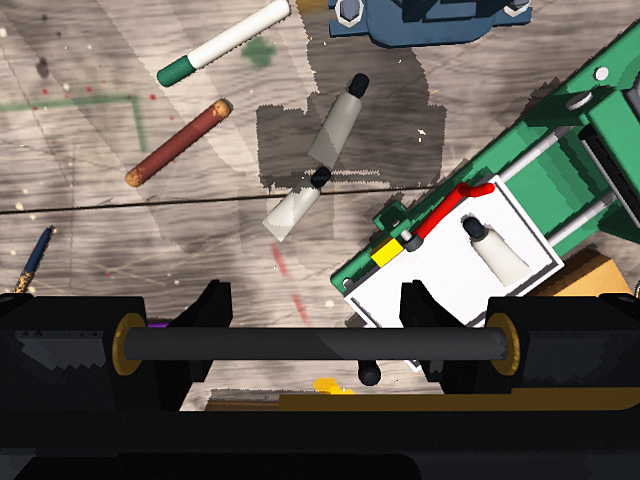

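The first tube lies in the tray at (495,250). Tube 2 runs from its cap at (325,168) to its end at (273,233), and tube 1 from (362,75) to (319,160).

```bash
python3 - <<'E'
from h import *
tcp()
k=get_calibration('wrist')
for n,p in dict(T2=((325,168),(272,234)),T1=((361,73),(319,161))).items():
    P=ray('wrist',p,.009,k); d=P[1]-P[0]; print(n,P.mean(0),np.hypot(*d[:2]),np.arctan2(d[1],d[0]))
P=ray('wrist',((466,222),(510,280)),.043,k);print('in tray',P.mean(0),P)
print('tray corners',ray('wrist',((497,176),(562,265)),.043,k))
E
```

```text
t 7.0 tcp [ 0.4296 -0.3156  0.2275] close 0.734 w 0.0853 gf 0.0 ft [ 0.4  0.9 -0.3] q [ 1.07  0.3  -0.62  1.85  0.2   1.05  1.1 ]
T2 [ 0.4081  -0.31975  0.009  ] 0.08962862266039791 -1.517216373471734
T1 [ 0.38385 -0.2303   0.009  ] 0.09079609022419412 -1.2884119703862966
in tray [ 0.5786  -0.22485  0.043  ] [[ 0.5389 -0.2198  0.043 ]
 [ 0.6183 -0.2299  0.043 ]]
tray corners [[ 0.5269 -0.1712  0.043 ]
 [ 0.6446 -0.1843  0.043 ]]
```

>>> jog_arm([
  {"x":-0.005,"y":-0.002,"z":-0.02,"yaw":-0.14,"gripper":-1},
  {"x":-0.01,"y":-0.004,"z":-0.04,"yaw":-0.28,"gripper":-1},
  {"x":-0.015,"y":-0.006,"z":-0.06,"yaw":-0.42,"gripper":-0.6},
  {"x":-0.022,"y":-0.007,"z":-0.09,"yaw":-0.56,"gripper":-0.5},
  {"x":-0.022,"y":-0.007,"z":-0.12,"yaw":-0.695,"gripper":-0.4},
  {"x":-0.022,"y":-0.007,"z":-0.15,"yaw":-0.695,"gripper":-0.4},
  {"x":-0.022,"y":-0.007,"z":-0.18,"yaw":-0.695,"gripper":-0.4},
  {"x":-0.022,"y":-0.007,"z":-0.203,"yaw":-0.695,"gripper":-0.4},
  {"x":-0.022,"y":-0.007,"z":-0.215,"yaw":-0.695,"gripper":-0.4},
  {"x":-0.022,"y":-0.007,"z":-0.215,"yaw":-0.695,"gripper":-0.4},
])

```text
time_s: 8.0
tool_pos: [0.4082, -0.3213, 0.0104]
eef_rot: [0.692, 0.721, 0.001, -0.001]
ft_force: [0.3, -0.3, 0.4]
width: 0.0612
grip_force: 0.0
```

>>> jog_arm([
  {"x":0,"y":0,"z":0,"yaw":0,"gripper":1},
  {"x":0,"y":0,"z":0,"yaw":0,"gripper":1},
  {"x":0,"y":0,"z":0,"yaw":0,"gripper":1},
  {"x":0,"y":0,"z":0,"yaw":0,"gripper":1},
  {"x":0,"y":0,"z":0,"yaw":0,"gripper":1},
  {"x":0,"y":0,"z":0.02,"yaw":0,"gripper":1},
  {"x":0,"y":0,"z":0.04,"yaw":0,"gripper":1},
  {"x":0,"y":0,"z":0.07,"yaw":0,"gripper":1},
  {"x":0,"y":0,"z":0.1,"yaw":0,"gripper":1},
  {"x":0,"y":0,"z":0.13,"yaw":0,"gripper":1},
])

```text
time_s: 9.0
tool_pos: [0.407, -0.3227, 0.1428]
eef_rot: [0.694, 0.72, 0.0, -0.0]
ft_force: [0.0, -0.4, 0.1]
width: 0.0008
grip_force: 0.0
```

>>> jog_arm([
  {"x":0,"y":0,"z":0.02,"yaw":0,"gripper":-1},
  {"x":0,"y":0,"z":0.05,"yaw":0,"gripper":-1},
  {"x":0,"y":0,"z":0.08,"yaw":0,"gripper":-1},
  {"x":0,"y":0,"z":0.1,"yaw":0,"gripper":-1},
  {"x":0,"y":0,"z":0.1,"yaw":0,"gripper":-1},
  {"x":0,"y":0,"z":0.1,"yaw":0,"gripper":-1},
  {"x":0,"y":0,"z":0.1,"yaw":0,"gripper":-1},
  {"x":0,"y":0,"z":0.1,"yaw":0,"gripper":-1},
  {"x":0,"y":0,"z":0.1,"yaw":0,"gripper":-1},
  {"x":0,"y":0,"z":0.1,"yaw":0,"gripper":-1},
])

```text
time_s: 10.0
tool_pos: [0.4071, -0.3227, 0.241]
eef_rot: [0.693, 0.72, 0.0, -0.001]
ft_force: [-0.1, -0.4, 0.4]
width: 0.0731
grip_force: 0.0
```

```bash
python3 - <<'E'
from h import *
tcp()
im=snap('wrist','w4.png')
E
```

```text
t 10.0 tcp [ 0.4071 -0.3227  0.241 ] close 0.038 w 0.0731 gf 0.0 ft [-0.1 -0.4  0.4] q [ 1.    0.24 -0.49  1.86  0.13  1.07  0.5 ]
```

View pics/w4.png

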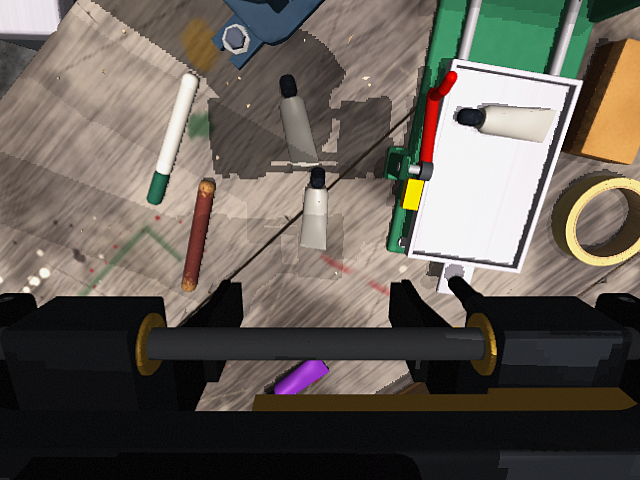

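The grasp came up empty. Tube 2 lies from its cap at (318,168) to its end at (313,249), still on the bench and between the fingers, so they probably had not finished closing before the lift.

```bash
python3 - <<'E'
from h import *
tcp()
k=get_calibration('wrist')
for n,p in dict(T2=((318,167),(313,250)),T1=((287,74),(308,161))).items():
    P=ray('wrist',p,.009,k); d=P[1]-P[0]; print(n,P.mean(0),np.hypot(*d[:2]),np.arctan2(d[1],d[0]))
P=ray('wrist',((457,117),(552,124)),.043,k);print('in tray',P.mean(0))
print('tray corners',ray('wrist',((453,61),(580,80),(521,272),(408,257)),.043,k))
E
```

```text
t 10.1 tcp [ 0.4071 -0.3227  0.2412] close 0.038 w 0.0766 gf 0.0 ft [-0.9 -0.3  0. ] q [ 1.    0.24 -0.49  1.86  0.13  1.07  0.5 ]
T2 [ 0.4055 -0.3229  0.009 ] 0.09222168942282505 -1.5924848993984129
T1 [ 0.38415 -0.22945  0.009  ] 0.08630469280404165 -1.2974305765038638
in tray [ 0.578  -0.2246  0.043 ]
tray corners [[ 0.5226 -0.1764  0.043 ]
 [ 0.64   -0.1872  0.043 ]
 [ 0.6234 -0.374   0.043 ]
 [ 0.5028 -0.3618  0.043 ]]
```

>>> jog_arm([
  {"x":-0.001,"y":0,"z":-0.04,"yaw":-0.04,"gripper":-0.2},
  {"x":-0.001,"y":0,"z":-0.08,"yaw":-0.04,"gripper":-0.2},
  {"x":-0.001,"y":0,"z":-0.12,"yaw":-0.04,"gripper":-0.2},
  {"x":-0.001,"y":0,"z":-0.16,"yaw":-0.04,"gripper":-0.2},
  {"x":-0.001,"y":0,"z":-0.2,"yaw":-0.04,"gripper":-0.2},
  {"x":-0.001,"y":0,"z":-0.22,"yaw":-0.04,"gripper":-0.2},
  {"x":-0.001,"y":0,"z":-0.231,"yaw":-0.04,"gripper":-0.2},
  {"x":-0.001,"y":0,"z":-0.231,"yaw":-0.04,"gripper":-0.2},
  {"x":-0.001,"y":0,"z":-0.231,"yaw":-0.04,"gripper":1},
  {"x":-0.001,"y":0,"z":-0.231,"yaw":-0.04,"gripper":1},
], force=30)

```text
time_s: 11.05
tool_pos: [0.4069, -0.3233, 0.0113]
eef_rot: [0.708, 0.706, 0.0, 0.001]
ft_force: [-0.6, 0.6, -1.0]
width: 0.0431
grip_force: 0.0
```

>>> jog_arm([
  {"x":0,"y":0,"z":0,"yaw":0,"gripper":1},
  {"x":0,"y":0,"z":0,"yaw":0,"gripper":1},
  {"x":0,"y":0,"z":0,"yaw":0,"gripper":1},
  {"x":0,"y":0,"z":0,"yaw":0,"gripper":1},
  {"x":0,"y":0,"z":0,"yaw":0,"gripper":1},
  {"x":0,"y":0,"z":0,"yaw":0,"gripper":1},
  {"x":0,"y":0,"z":0.02,"yaw":0,"gripper":1},
  {"x":0,"y":0,"z":0.06,"yaw":0,"gripper":1},
  {"x":0,"y":0,"z":0.1,"yaw":0,"gripper":1},
  {"x":0,"y":0,"z":0.13,"yaw":0,"gripper":1},
])

```text
time_s: 12.05
tool_pos: [0.4064, -0.3227, 0.1422]
eef_rot: [0.708, 0.706, 0.0, 0.0]
ft_force: [0.9, -0.7, -1.2]
width: 0.025
grip_force: 29.9
```

>>> jog_arm([
  {"x":0.01,"y":0.005,"z":0.01,"yaw":0.148,"gripper":1},
  {"x":0.03,"y":0.01,"z":0.01,"yaw":0.296,"gripper":1},
  {"x":0.05,"y":0.015,"z":0.01,"yaw":0.444,"gripper":1},
  {"x":0.07,"y":0.02,"z":0.01,"yaw":0.592,"gripper":1},
  {"x":0.09,"y":0.025,"z":0.01,"yaw":0.74,"gripper":1},
  {"x":0.11,"y":0.03,"z":0.01,"yaw":0.888,"gripper":1},
  {"x":0.13,"y":0.035,"z":0.01,"yaw":1.036,"gripper":1},
  {"x":0.15,"y":0.04,"z":0,"yaw":1.184,"gripper":1},
  {"x":0.165,"y":0.046,"z":0,"yaw":1.332,"gripper":1},
  {"x":0.169,"y":0.048,"z":0,"yaw":1.48,"gripper":1},
])

```text
time_s: 13.05
tool_pos: [0.5762, -0.2732, 0.1393]
eef_rot: [0.042, 0.999, 0.001, -0.0]
ft_force: [-0.6, 1.4, -1.5]
width: 0.0254
grip_force: 29.9
```

>>> jog_arm([
  {"x":0,"y":0,"z":-0.01,"yaw":0,"gripper":1},
  {"x":0,"y":0,"z":-0.035,"yaw":0,"gripper":1},
  {"x":0,"y":0,"z":-0.06,"yaw":0,"gripper":1},
  {"x":0,"y":0,"z":-0.08,"yaw":0,"gripper":1},
  {"x":0,"y":0,"z":-0.092,"yaw":0,"gripper":1},
  {"x":0,"y":0,"z":-0.096,"yaw":0,"gripper":1},
  {"x":0,"y":0,"z":-0.096,"yaw":0,"gripper":1},
  {"x":0,"y":0,"z":-0.096,"yaw":0,"gripper":0.13},
  {"x":0,"y":0,"z":-0.096,"yaw":0,"gripper":0.13},
  {"x":0,"y":0,"z":-0.096,"yaw":0,"gripper":0.13},
])

```text
time_s: 14.05
tool_pos: [0.5755, -0.275, 0.0449]
eef_rot: [0.047, 0.999, -0.0, 0.0]
ft_force: [-0.8, -0.6, -0.4]
width: 0.0361
grip_force: 0.0
```

>>> jog_arm([
  {"x":0,"y":0,"z":0,"yaw":0,"gripper":0.13},
  {"x":0,"y":0,"z":0.01,"yaw":0,"gripper":0.13},
  {"x":0,"y":0,"z":0.03,"yaw":0,"gripper":0.13},
  {"x":0,"y":0,"z":0.06,"yaw":0,"gripper":0.13},
  {"x":0,"y":0,"z":0.1,"yaw":0,"gripper":-0.5},
  {"x":-0.02,"y":0.005,"z":0.14,"yaw":-0.15,"gripper":-0.5},
  {"x":-0.05,"y":0.01,"z":0.17,"yaw":-0.3,"gripper":-0.5},
  {"x":-0.09,"y":0.015,"z":0.19,"yaw":-0.45,"gripper":-0.5},
  {"x":-0.13,"y":0.02,"z":0.195,"yaw":-0.6,"gripper":-0.5},
  {"x":-0.155,"y":0.02,"z":0.195,"yaw":-0.75,"gripper":-0.5},
])

```text
time_s: 15.05
tool_pos: [0.4184, -0.2541, 0.2414]
eef_rot: [0.412, 0.911, -0.001, 0.001]
ft_force: [-0.5, -0.3, 0.5]
width: 0.0647
grip_force: 0.0
```

```bash
python3 - <<'E'
from h import *
tcp()
k=get_calibration('wrist');im=snap('wrist','w5.png');tcp();print(find('wrist','tube_a_mid'));
print(proj('wrist',[.384,-.230,.009],k))
E
```

```text
t 15.1 tcp [ 0.4184 -0.2541  0.2414] close 0.722 w 0.0647 gf 0.0 ft [-0.5 -0.3  0.5] q [ 1.09  0.23 -0.73  1.92  0.17  1.06  1.01]
t 15.1 tcp [ 0.4147 -0.2548  0.2405] close 0.715 w 0.0649 gf 0.0 ft [-4.1 -0.  -1.6] q [ 1.1   0.22 -0.73  1.92  0.17  1.06  1.01]
[(0.71, [273, 131, 326, 214]), (0.52, [362, 233, 441, 296]), (0.37, [312, 223, 502, 396])]
[[306.7 171.7]]
```

View pics/w5.png

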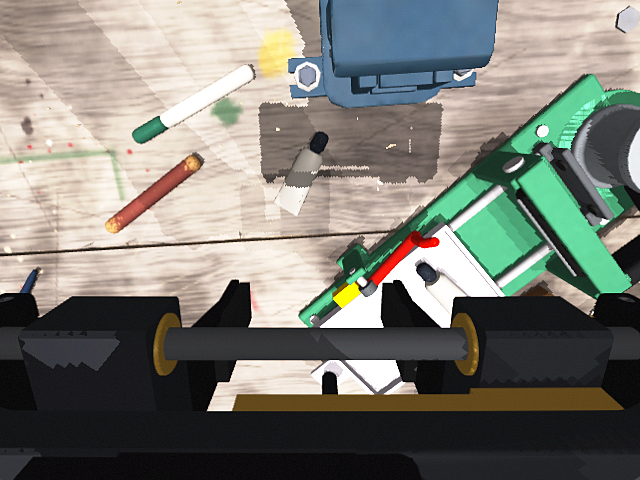

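Tube 1 lies alone from its cap at (320,133) to its end at (287,212), where it was expected. One tube already in the tray shows at (427,272).

>>> jog_arm([
  {"x":-0.01,"y":0.008,"z":-0.03,"yaw":-0.14,"gripper":-0.2},
  {"x":-0.02,"y":0.016,"z":-0.06,"yaw":-0.28,"gripper":-0.2},
  {"x":-0.036,"y":0.024,"z":-0.1,"yaw":-0.42,"gripper":-0.2},
  {"x":-0.036,"y":0.024,"z":-0.14,"yaw":-0.467,"gripper":-0.2},
  {"x":-0.036,"y":0.024,"z":-0.18,"yaw":-0.467,"gripper":-0.2},
  {"x":-0.036,"y":0.024,"z":-0.21,"yaw":-0.467,"gripper":-0.2},
  {"x":-0.036,"y":0.024,"z":-0.224,"yaw":-0.467,"gripper":-0.2},
  {"x":-0.036,"y":0.024,"z":-0.23,"yaw":-0.467,"gripper":-0.2},
  {"x":-0.036,"y":0.024,"z":-0.23,"yaw":-0.467,"gripper":1},
  {"x":-0.036,"y":0.024,"z":-0.23,"yaw":-0.467,"gripper":1},
])

```text
time_s: 16.15
tool_pos: [0.3856, -0.2309, 0.0102]
eef_rot: [0.609, 0.793, 0.0, 0.001]
ft_force: [0.6, -0.6, 0.5]
width: 0.0431
grip_force: 0.0
```

>>> jog_arm([
  {"x":0,"y":0,"z":0,"yaw":0,"gripper":1},
  {"x":0,"y":0,"z":0,"yaw":0,"gripper":1},
  {"x":0,"y":0,"z":0,"yaw":0,"gripper":1},
  {"x":0,"y":0,"z":0,"yaw":0,"gripper":1},
  {"x":0,"y":0,"z":0,"yaw":0,"gripper":1},
  {"x":0,"y":0,"z":0,"yaw":0,"gripper":1},
  {"x":0,"y":0,"z":0.02,"yaw":0,"gripper":1},
  {"x":0,"y":0,"z":0.06,"yaw":0,"gripper":1},
  {"x":0,"y":0,"z":0.1,"yaw":0,"gripper":1},
  {"x":0,"y":0,"z":0.131,"yaw":0,"gripper":1},
])

```text
time_s: 17.15
tool_pos: [0.3845, -0.2307, 0.1423]
eef_rot: [0.609, 0.793, 0.0, 0.001]
ft_force: [0.6, -1.2, -1.7]
width: 0.0251
grip_force: 29.9
```

>>> jog_arm([
  {"x":0.01,"y":-0.005,"z":0.01,"yaw":0.13,"gripper":1},
  {"x":0.03,"y":-0.015,"z":0.01,"yaw":0.26,"gripper":1},
  {"x":0.05,"y":-0.025,"z":0.01,"yaw":0.39,"gripper":1},
  {"x":0.08,"y":-0.04,"z":0.01,"yaw":0.52,"gripper":1},
  {"x":0.105,"y":-0.055,"z":0.01,"yaw":0.65,"gripper":1},
  {"x":0.13,"y":-0.065,"z":0.01,"yaw":0.78,"gripper":1},
  {"x":0.15,"y":-0.075,"z":0.01,"yaw":0.91,"gripper":1},
  {"x":0.17,"y":-0.085,"z":0,"yaw":1.04,"gripper":1},
  {"x":0.18,"y":-0.092,"z":0,"yaw":1.16,"gripper":1},
  {"x":0.186,"y":-0.094,"z":0,"yaw":1.22,"gripper":1},
])

```text
time_s: 18.15
tool_pos: [0.5704, -0.3257, 0.139]
eef_rot: [0.044, 0.999, 0.001, -0.001]
ft_force: [0.3, 0.6, -1.5]
width: 0.0253
grip_force: 29.9
```

>>> jog_arm([
  {"x":0,"y":0,"z":-0.01,"yaw":0,"gripper":1},
  {"x":0,"y":0,"z":-0.035,"yaw":0,"gripper":1},
  {"x":0,"y":0,"z":-0.06,"yaw":0,"gripper":1},
  {"x":0,"y":0,"z":-0.08,"yaw":0,"gripper":1},
  {"x":0,"y":0,"z":-0.092,"yaw":0,"gripper":1},
  {"x":0,"y":0,"z":-0.096,"yaw":0,"gripper":1},
  {"x":0,"y":0,"z":-0.096,"yaw":0,"gripper":1},
  {"x":0,"y":0,"z":-0.096,"yaw":0,"gripper":0.13},
  {"x":0,"y":0,"z":-0.096,"yaw":0,"gripper":0.13},
  {"x":0,"y":0,"z":-0.096,"yaw":0,"gripper":0.13},
])

```text
time_s: 19.15
tool_pos: [0.5709, -0.3251, 0.0455]
eef_rot: [0.045, 0.999, -0.0, 0.001]
ft_force: [0.4, 0.3, -0.0]
width: 0.0361
grip_force: 0.0
```

>>> jog_arm([
  {"x":0,"y":0,"z":0,"yaw":0,"gripper":0.13},
  {"x":0,"y":0,"z":0.01,"yaw":0,"gripper":0.13},
  {"x":0,"y":0,"z":0.03,"yaw":0,"gripper":0.13},
  {"x":0,"y":0,"z":0.06,"yaw":0,"gripper":0.13},
  {"x":0,"y":-0.01,"z":0.1,"yaw":-0.15,"gripper":-0.1},
  {"x":0,"y":-0.02,"z":0.14,"yaw":-0.3,"gripper":-0.1},
  {"x":0,"y":-0.04,"z":0.16,"yaw":-0.45,"gripper":-0.1},
  {"x":0,"y":-0.06,"z":0.16,"yaw":-0.6,"gripper":-0.1},
  {"x":-0.01,"y":-0.065,"z":0.16,"yaw":-0.75,"gripper":-0.1},
  {"x":-0.01,"y":-0.065,"z":0.16,"yaw":-0.9,"gripper":-0.1},
])

```text
time_s: 20.15
tool_pos: [0.5589, -0.3918, 0.2055]
eef_rot: [0.479, 0.878, -0.001, 0.0]
ft_force: [-0.3, -0.5, -0.0]
width: 0.0474
grip_force: 0.0
```

>>> jog_arm([
  {"x":0,"y":0,"z":0,"yaw":-0.15,"gripper":-0.1},
  {"x":0,"y":0,"z":0,"yaw":-0.3,"gripper":-0.1},
  {"x":0,"y":0,"z":0,"yaw":-0.45,"gripper":-0.1},
  {"x":0,"y":0,"z":0,"yaw":-0.6,"gripper":-0.1},
  {"x":0,"y":0,"z":0,"yaw":-0.67,"gripper":-0.1},
  {"x":0,"y":0,"z":0,"yaw":-0.67,"gripper":-0.1},
  {"x":0,"y":0,"z":0,"yaw":-0.67,"gripper":-0.1},
  {"x":0,"y":0,"z":0,"yaw":-0.67,"gripper":-0.1},
  {"x":0,"y":0,"z":0,"yaw":-0.67,"gripper":-0.1},
  {"x":0,"y":0,"z":0,"yaw":-0.67,"gripper":-0.1},
])

```text
time_s: 21.15
tool_pos: [0.5601, -0.3899, 0.2045]
eef_rot: [0.738, 0.675, 0.0, -0.0]
ft_force: [0.7, 0.3, -0.0]
width: 0.0478
grip_force: 0.0
```

```bash
python3 - <<'E'
from h import *
tcp()
k=get_calibration('wrist');im=snap('wrist','w6.png');print(find('wrist','carriage_knob'))
print(proj('wrist',[[.5635,-.392,.09],[.5745,-.275,.043]],k))
E
```

```text
t 21.1 tcp [ 0.5601 -0.3899  0.2045] close -0.089 w 0.0478 gf 0.0 ft [ 0.7  0.3 -0. ] q [ 0.87  0.55 -0.48  1.52  0.27  1.14  0.25]
[(0.93, [226, 0, 403, 253]), (0.52, [433, 73, 544, 186])]
[[322.  242.7]
 [322.3  87.2]]
```

View pics/w6.png

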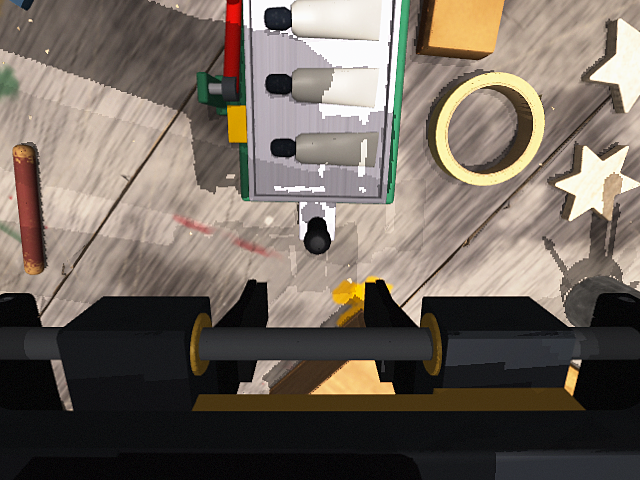

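All three tubes lie in the tray, at (325,20), (322,87) and (325,149). The knob head is at (317,242), right under the TCP line.

>>> jog_arm([
  {"x":0.001,"y":0,"z":-0.03,"yaw":0,"gripper":-0.1},
  {"x":0.001,"y":0,"z":-0.06,"yaw":0,"gripper":-0.1},
  {"x":0.001,"y":0,"z":-0.09,"yaw":0,"gripper":-0.1},
  {"x":0.001,"y":0,"z":-0.12,"yaw":0,"gripper":-0.1},
  {"x":0.001,"y":0,"z":-0.136,"yaw":0,"gripper":-0.1},
  {"x":0.001,"y":0,"z":-0.136,"yaw":0,"gripper":1},
  {"x":0.001,"y":0,"z":-0.136,"yaw":0,"gripper":1},
  {"x":0.001,"y":0,"z":-0.136,"yaw":0,"gripper":1},
  {"x":0.001,"y":0,"z":-0.136,"yaw":0,"gripper":1},
  {"x":0.001,"y":0,"z":-0.136,"yaw":0,"gripper":1},
], force=15)

```text
time_s: 22.25
tool_pos: [0.5613, -0.3903, 0.0702]
eef_rot: [0.738, 0.675, -0.0, 0.001]
ft_force: [-1.7, 0.5, 4.5]
width: 0.0206
grip_force: 15.0
```

>>> jog_arm([
  {"x":0,"y":0,"z":0,"yaw":0,"gripper":1},
  {"x":0,"y":0.005,"z":0,"yaw":0,"gripper":1},
  {"x":0.001,"y":0.01,"z":0,"yaw":0,"gripper":1},
  {"x":0.002,"y":0.02,"z":0,"yaw":0,"gripper":1},
  {"x":0.003,"y":0.03,"z":0,"yaw":0,"gripper":1},
  {"x":0.004,"y":0.04,"z":0,"yaw":0,"gripper":1},
  {"x":0.005,"y":0.05,"z":0,"yaw":0,"gripper":1},
  {"x":0.006,"y":0.06,"z":0,"yaw":0,"gripper":1},
  {"x":0.007,"y":0.068,"z":0,"yaw":0,"gripper":1},
  {"x":0.008,"y":0.075,"z":0,"yaw":0,"gripper":1},
])

```text
time_s: 23.25
tool_pos: [0.5696, -0.3157, 0.0702]
eef_rot: [0.738, 0.675, -0.0, 0.001]
ft_force: [-3.6, -1.5, 8.0]
width: 0.0209
grip_force: 15.0
```

>>> jog_arm([
  {"x":0,"y":0.005,"z":0,"yaw":0,"gripper":1},
  {"x":0,"y":0.01,"z":0,"yaw":0,"gripper":1},
  {"x":0.001,"y":0.015,"z":0,"yaw":0,"gripper":1},
  {"x":0.001,"y":0.018,"z":0,"yaw":0,"gripper":1},
  {"x":0.002,"y":0.021,"z":0,"yaw":0,"gripper":1},
  {"x":0.002,"y":0.024,"z":0,"yaw":0,"gripper":1},
  {"x":0.002,"y":0.027,"z":0,"yaw":0,"gripper":1},
  {"x":0.002,"y":0.03,"z":0,"yaw":0,"gripper":1},
  {"x":0.003,"y":0.033,"z":0,"yaw":0,"gripper":1},
  {"x":0.003,"y":0.033,"z":0,"yaw":0,"gripper":1},
])

```text
time_s: 24.25
tool_pos: [0.5732, -0.2819, 0.0702]
eef_rot: [0.738, 0.675, 0.0, 0.001]
ft_force: [-1.3, -0.1, 7.0]
width: 0.0206
grip_force: 15.0
```

Travel so far is 0.108 m. I'll continue gently until it meets the end stop.

>>> jog_arm([
  {"x":0,"y":0.002,"z":0,"yaw":0,"gripper":1},
  {"x":0,"y":0.004,"z":0,"yaw":0,"gripper":1},
  {"x":0,"y":0.006,"z":0,"yaw":0,"gripper":1},
  {"x":0.001,"y":0.008,"z":0,"yaw":0,"gripper":1},
  {"x":0.001,"y":0.009,"z":0,"yaw":0,"gripper":1},
  {"x":0.001,"y":0.01,"z":0,"yaw":0,"gripper":1},
  {"x":0.001,"y":0.011,"z":0,"yaw":0,"gripper":1},
  {"x":0.001,"y":0.012,"z":0,"yaw":0,"gripper":1},
  {"x":0.001,"y":0.012,"z":0,"yaw":0,"gripper":1},
  {"x":0.001,"y":0.012,"z":0,"yaw":0,"gripper":1},
])

```text
time_s: 25.25
tool_pos: [0.5743, -0.2725, 0.0702]
eef_rot: [0.738, 0.675, -0.0, 0.003]
ft_force: [-0.3, -4.5, 5.0]
width: 0.021
grip_force: 15.0
```

```bash
python3 - <<'E'
from h import *
tcp()
im=snap('top','top5.png')
t0=cv2.imread('pics/top0.png'); t=cv2.imread('pics/top5.png')
a=lambda i:cv2.resize(i[180:295,155:400],(735,345),interpolation=cv2.INTER_CUBIC)
cv2.imwrite('pics/c5.png',cv2.resize(t[180:300,150:350],(800,480),interpolation=cv2.INTER_CUBIC))
E
```

```text
t 25.2 tcp [ 0.5743 -0.2725  0.0702] close -0.09 w 0.021 gf 15.0 ft [-0.3 -4.5  5. ] q [ 0.69  0.62 -0.44  1.76  0.34  0.84 -0.  ]
```

View pics/c5.png

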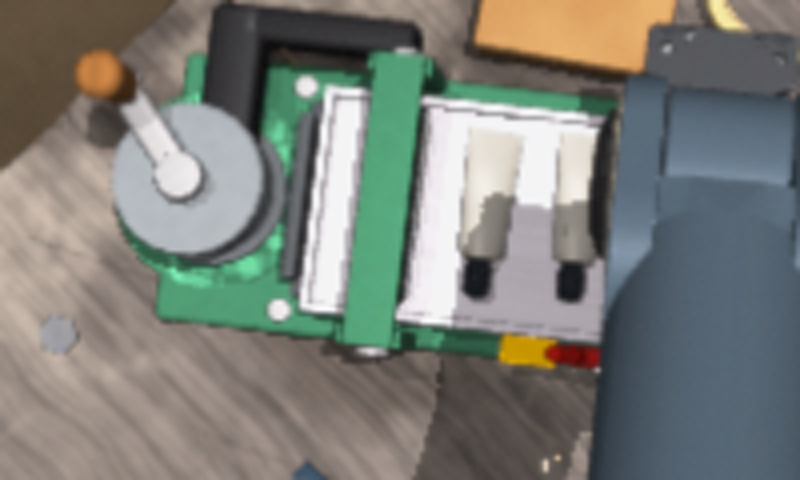

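The tray is under the roller. The yellow lug at (527,350) is just past the tip of the red catch at (565,355). I'll push a little further against the stop.

>>> jog_arm([
  {"x":0,"y":0.002,"z":0,"yaw":0,"gripper":1},
  {"x":0,"y":0.003,"z":0,"yaw":0,"gripper":1},
  {"x":0,"y":0.004,"z":0,"yaw":0,"gripper":1},
  {"x":0,"y":0.005,"z":0,"yaw":0,"gripper":1},
  {"x":0,"y":0.006,"z":0,"yaw":0,"gripper":1},
  {"x":0,"y":0.006,"z":0,"yaw":0,"gripper":1},
  {"x":0,"y":0.006,"z":0,"yaw":0,"gripper":1},
  {"x":0,"y":0.006,"z":0,"yaw":0,"gripper":1},
  {"x":0,"y":0.006,"z":0,"yaw":0,"gripper":1},
  {"x":0,"y":0.006,"z":0,"yaw":0,"gripper":1},
])

```text
time_s: 26.3
tool_pos: [0.5742, -0.2723, 0.0702]
eef_rot: [0.739, 0.673, -0.002, 0.006]
ft_force: [2.8, -13.7, 2.5]
width: 0.0208
grip_force: 15.0
```

It is hard against the stop. Next I'll tug back slightly to test the lock, then release and look.

>>> jog_arm([
  {"x":0,"y":-0.004,"z":0,"yaw":0,"gripper":1},
  {"x":0,"y":-0.008,"z":0,"yaw":0,"gripper":1},
  {"x":0,"y":-0.01,"z":0,"yaw":0,"gripper":1},
  {"x":0,"y":-0.012,"z":0,"yaw":0,"gripper":1},
  {"x":0,"y":-0.014,"z":0,"yaw":0,"gripper":1},
  {"x":0,"y":-0.014,"z":0,"yaw":0,"gripper":1},
  {"x":0,"y":-0.014,"z":0,"yaw":0,"gripper":1},
  {"x":0,"y":-0.014,"z":0,"yaw":0,"gripper":1},
  {"x":0,"y":-0.014,"z":0,"yaw":0,"gripper":1},
  {"x":0,"y":-0.014,"z":0,"yaw":0,"gripper":1},
])

```text
time_s: 27.3
tool_pos: [0.5739, -0.2759, 0.0701]
eef_rot: [0.738, 0.675, 0.001, -0.0]
ft_force: [-1.9, 2.3, 8.7]
width: 0.0208
grip_force: 15.0
```

>>> jog_arm([
  {"x":0,"y":-0.001,"z":0,"yaw":0,"gripper":1},
  {"x":0,"y":-0.002,"z":0,"yaw":0,"gripper":1},
  {"x":0,"y":-0.003,"z":0,"yaw":0,"gripper":1},
  {"x":0,"y":-0.003,"z":0,"yaw":0,"gripper":1},
  {"x":0,"y":-0.003,"z":0,"yaw":0,"gripper":1},
  {"x":0,"y":-0.003,"z":0,"yaw":0,"gripper":1},
  {"x":0,"y":-0.003,"z":0,"yaw":0,"gripper":1},
  {"x":0,"y":-0.003,"z":0,"yaw":0,"gripper":1},
  {"x":0,"y":-0.003,"z":0,"yaw":0,"gripper":1},
  {"x":0,"y":-0.003,"z":0,"yaw":0,"gripper":1},
])

```text
time_s: 28.3
tool_pos: [0.5739, -0.2761, 0.07]
eef_rot: [0.737, 0.676, 0.002, -0.002]
ft_force: [-3.5, 6.6, 9.0]
width: 0.0208
grip_force: 15.0
```

The tray is locked: it didn't move and the force rose. Now I'll ease off, release and rise.

>>> jog_arm([
  {"x":0,"y":0.003,"z":0,"yaw":0,"gripper":1},
  {"x":0,"y":0.007,"z":0,"yaw":0,"gripper":1},
  {"x":0,"y":0.007,"z":0,"yaw":0,"gripper":1},
  {"x":0,"y":0.007,"z":0,"yaw":0,"gripper":0},
  {"x":0,"y":0.007,"z":0,"yaw":0,"gripper":0},
  {"x":0,"y":0.007,"z":0,"yaw":0,"gripper":0},
  {"x":0,"y":0.007,"z":0,"yaw":0,"gripper":0},
  {"x":0,"y":0.007,"z":0.03,"yaw":0,"gripper":0},
  {"x":0,"y":0.007,"z":0.07,"yaw":0,"gripper":0},
  {"x":0,"y":0.007,"z":0.12,"yaw":0,"gripper":0},
])

```text
time_s: 29.3
tool_pos: [0.5718, -0.2733, 0.1878]
eef_rot: [0.738, 0.675, -0.001, -0.002]
ft_force: [0.7, -0.0, 0.6]
width: 0.0438
grip_force: 0.0
```

>>> jog_arm([
  {"x":0,"y":0,"z":0.04,"yaw":0,"gripper":0},
  {"x":0,"y":0.02,"z":0.06,"yaw":0,"gripper":0},
  {"x":0,"y":0.05,"z":0.06,"yaw":0,"gripper":0},
  {"x":0,"y":0.09,"z":0.06,"yaw":0,"gripper":0},
  {"x":0,"y":0.12,"z":0.06,"yaw":0,"gripper":0},
  {"x":0,"y":0.14,"z":0.06,"yaw":0,"gripper":0},
  {"x":0,"y":0.15,"z":0.06,"yaw":0,"gripper":0},
  {"x":0,"y":0.15,"z":0.06,"yaw":0,"gripper":0},
  {"x":0,"y":0.15,"z":0.06,"yaw":0,"gripper":0},
  {"x":0,"y":0.15,"z":0.06,"yaw":0,"gripper":0},
])

```text
time_s: 30.3
tool_pos: [0.5732, -0.1258, 0.2483]
eef_rot: [0.739, 0.674, -0.0, 0.0]
ft_force: [0.2, -0.6, 0.2]
width: 0.0436
grip_force: 0.0
```

```bash
python3 - <<'E'
from h import *
tcp()
k=get_calibration('wrist');im=snap('wrist','w7.png');print(find('wrist','crank_handle'))
print(proj('wrist',[[.604,-.003,.11],[.651,.0226,.156]],k))
E
```

```text
t 30.3 tcp [ 0.5732 -0.1258  0.2483] close -0.092 w 0.0436 gf 0.0 ft [ 0.2 -0.6  0.2] q [ 0.58  0.36 -0.56  1.7   0.21  1.13 -0.14]
[(0.72, [325, 2, 438, 90])]
[[343.8  69.6]
 [425.    2.3]]
```

View pics/w7.png

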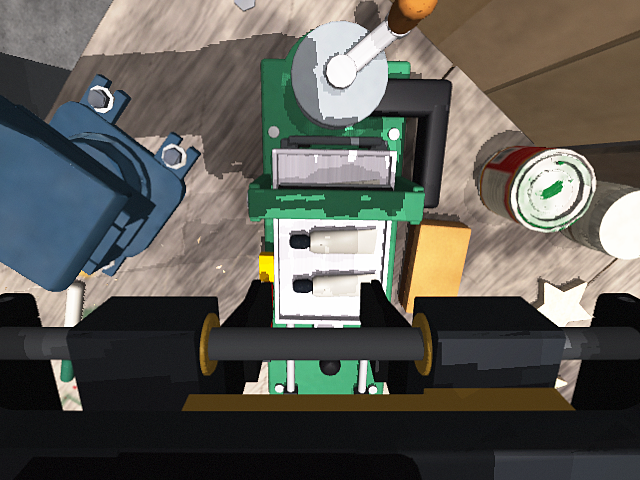

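The view shows the crank hub at (341,72) and the handle top at (420,5). Two tubes are visible in the tray and the third is under the roller bridge.

```bash
python3 - <<'E'
from h import *
k=get_calibration('wrist')
A=ray('wrist',(341,71),.108,k);print('axis',A,ray('wrist',(420,4),.156,k))
print('top axis', ray('top',np.array([150+178/4,180+173/4]),.108), 'handle',ray('top',np.array([150+104/4,180+75/4]),.156), 'mark?')
print('vise in side', proj('side',[[.33,-.04,0],[.33,-.04,.1],[.33,-.04,.15],[.33,-.04,.2],[.604,-.003,.1]]))
# red mark search on gearbox rim
t=cv2.imread('pics/w7.png'); hsv=cv2.cvtColor(t,cv2.COLOR_BGR2HSV); m=((hsv[...,0]<6)|(hsv[...,0]>174))&(hsv[...,1]>150)&(hsv[...,2]>70)
m[130:]=0; ys,xs=np.nonzero(m); print('red',list(zip(xs,ys))[:20],len(xs))
E
```

```text
axis [[ 0.602 -0.003  0.108]] [[0.648  0.0225 0.156 ]]
top axis [[ 0.6054 -0.0049  0.108 ]] handle [[0.6493 0.0226 0.156 ]] mark?
vise in side [[198.7 238.3]
 [194.3 202.3]
 [191.9 183.2]
 [189.4 163.3]
 [296.9 186.3]]
red [] 0
```

>>> jog_arm([
  {"x":0.005,"y":0.01,"z":0,"yaw":0.148,"gripper":0},
  {"x":0.015,"y":0.025,"z":0,"yaw":0.296,"gripper":0},
  {"x":0.025,"y":0.045,"z":0,"yaw":0.444,"gripper":0},
  {"x":0.035,"y":0.065,"z":0,"yaw":0.592,"gripper":0},
  {"x":0.045,"y":0.085,"z":0,"yaw":0.74,"gripper":0},
  {"x":0.055,"y":0.105,"z":0,"yaw":0.888,"gripper":0},
  {"x":0.065,"y":0.125,"z":0,"yaw":1.036,"gripper":0},
  {"x":0.072,"y":0.138,"z":0,"yaw":1.184,"gripper":0},
  {"x":0.078,"y":0.146,"z":0,"yaw":1.332,"gripper":0},
  {"x":0.078,"y":0.147,"z":0,"yaw":1.48,"gripper":0},
])

```text
time_s: 31.4
tool_pos: [0.6519, 0.0239, 0.2483]
eef_rot: [0.086, 0.996, 0.001, -0.0]
ft_force: [-0.0, 0.4, -0.1]
width: 0.0435
grip_force: 0.0
```

```bash
python3 - <<'E'
from h import *
tcp()
k=get_calibration('wrist');im=snap('wrist','w8.png');tcp()
print(proj('wrist',[[.6035,-.0035,.108],[.650,.0235,.156],[.650,.0235,.104]],k))
E
```

```text
t 31.4 tcp [0.6519 0.0239 0.2483] close 1.398 w 0.0435 gf 0.0 ft [-0.   0.4 -0.1] q [ 0.48  0.57 -0.88  1.53  0.45  1.26  0.93]
t 31.4 tcp [0.6516 0.0233 0.2481] close 1.401 w 0.0431 gf 0.0 ft [-0.3 -0.1 -0.2] q [ 0.49  0.57 -0.89  1.54  0.45  1.26  0.94]
[[270.7 181.3]
 [313.2 247.6]
 [313.5 229. ]]
```

View pics/w8.png

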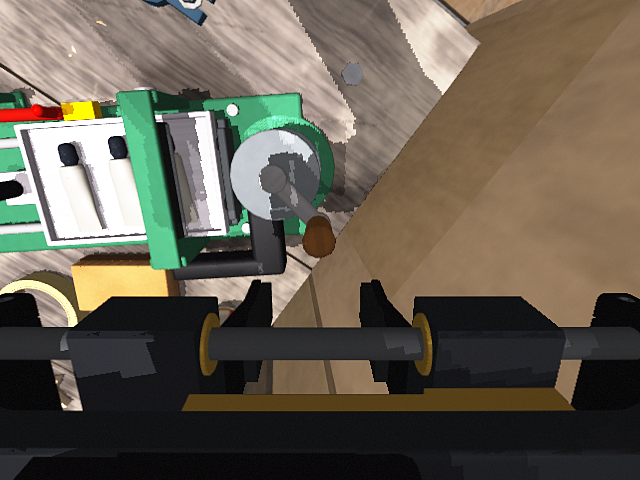

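All three tubes are in the tray, and the red catch (tip (58,115)) sits behind the yellow lug (80,108). The handle is at about (320,237), roughly 3 mm further +y than predicted. I'll check the panel clearance first.

```bash
python3 - <<'E'
from h import *
k=get_calibration('wrist')
for z in (0,):
  a=ray('wrist',((475,50),(400,135),(330,215)),z,k)[:,:2]; b=ray('top',np.array([(0,320),(90,240),(165,170)])/2+[120,90],z)[:,:2]
  print(a.tolist(),b.tolist())
  for L in (a,b):
    d=(L[2]-L[0])/np.linalg.norm(L[2]-L[0]); n=np.array([-d[1],d[0]])
    for P in ((.6035,-.0025),(.65,.0265),(.65,.12)): print(P,'dist',round(float(n@(np.array(P)-L[0])),3))
    print('dir',d)
w=proj('side',[[.65,.0265,.156]]);print(w)
E
```

```text
[[0.5204, 0.2103], [0.5898, 0.1268], [0.6635, 0.039]] [[0.5542, 0.1877], [0.6447, 0.0859], [0.7241, 0.0022]]
(0.6035, -0.0025) dist -0.073
(0.65, 0.0265) dist -0.018
(0.65, 0.12) dist 0.042
dir [ 0.64110934 -0.76744955]
(0.6035, -0.0025) dist -0.092
(0.65, 0.0265) dist -0.038
(0.65, 0.12) dist 0.025
dir [ 0.67541854 -0.7374346 ]
[[309.9 162. ]]
```

```bash
python3 - <<'E'
from h import *
print(proj('side',[[.554,.188,0],[.724,.002,0],[.554,.188,.5],[.724,.002,.5]]))
t=cv2.imread('pics/top0.png')[0:270,80:300]; s=cv2.imread('pics/side0.png')[10:260,190:470]
w=cv2.imread('pics/w8.png')[0:300,240:640]
g=lambda i,W,H:cv2.convertScaleAbs(cv2.resize(i,(W,H)),alpha=1.6,beta=10)
out=np.zeros((600,800,3),np.uint8); out[:490,:400]=g(t,400,490); out[:300,400:]=g(w,400,300); out[300:,400:736]=g(s,336,300)
cv2.imwrite('pics/wall.png',out)
E
```

```text
[[266.1 197.8]
 [336.7 214. ]
 [257.8  23.6]
 [341.8  24.9]]
```

View pics/wall.png

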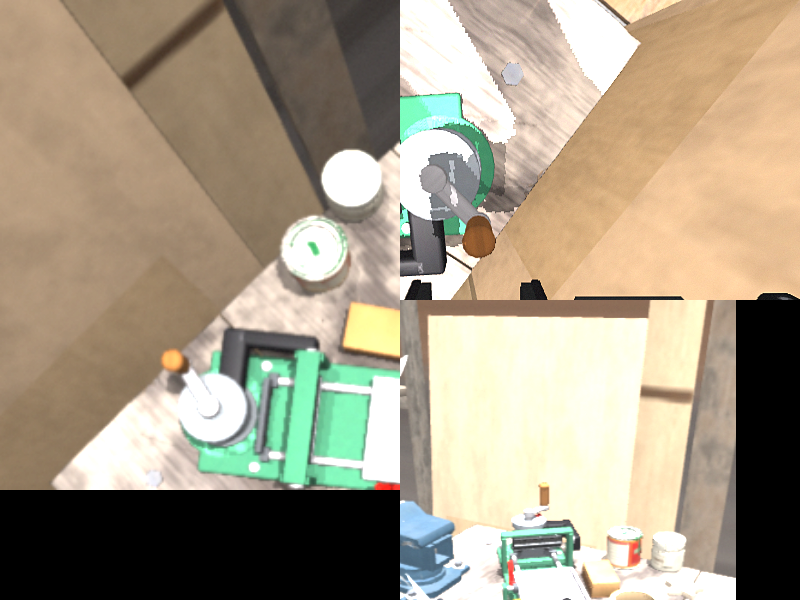

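The picture shows the plywood panel standing right at the bench edge behind the crank, with its base line in the top view running through composite pixels (55,485), (225,317) and (325,215). I'll pin down its distance from the axis.

```bash
python3 - <<'E'
from h import *
k=get_calibration('wrist')
b=np.array([(55,485),(225,317),(325,215)])/1.8165+[80,0]
a=np.array([(480,42),(385,160),(355,197)])
s=np.array([(430,522),(640,547)])*[280/336,250/300]+[190-400*280/336,10-250]
print(s)
A=np.array([.6035,-.0025])
for c,p in(('top',b),('wrist',a),('side',s)):
  for z in (0,-.03):
    L=ray(c,p,z)[:,:2]; d=(L[-1]-L[0]);d/=np.linalg.norm(d); n=np.array([-d[1],d[0]])
    print(c,z,L.tolist(),'dir',np.arctan2(d[1],d[0]).round(3),'D',[round(float(n@(A-q)),4) for q in L])
# gradient check: sample wrist image across line
E
```

```text
[[215.         195.        ]
 [390.         215.83333333]]
top 0 [[0.5158, 0.2096], [0.7252, -0.0009], [0.8551, -0.1236]] dir -0.776 D [-0.0899, -0.0864, -0.0899]
top -0.03 [[0.516, 0.2207], [0.7306, 0.005], [0.8637, -0.1208]] dir -0.776 D [-0.0979, -0.0944, -0.0979]
wrist 0 [[0.5139, 0.2156], [0.6131, 0.1079], [0.6479, 0.0699]] dir -0.827 D [-0.0817, -0.0818, -0.0817]
wrist -0.03 [[0.5095, 0.2289], [0.6162, 0.1132], [0.6535, 0.0724]] dir -0.827 D [-0.0875, -0.0877, -0.0875]
side 0 [[0.4023, 0.26], [0.8671, -0.0554]] dir -0.596 D [-0.1042, -0.1042]
side -0.03 [[0.4078, 0.3393], [0.8997, 0.0055]] dir -0.596 D [-0.1729, -0.1729]
```

The gripper body already reaches about 0.15 m past the axis towards the panel with no force, so the panel stands clear behind the edge. I'll still turn the hand parallel to it, then descend on the handle.

>>> jog_arm([
  {"x":-0.001,"y":0.003,"z":0,"yaw":0.14,"gripper":0},
  {"x":-0.001,"y":0.003,"z":0,"yaw":0.28,"gripper":0},
  {"x":-0.001,"y":0.003,"z":0,"yaw":0.42,"gripper":0},
  {"x":-0.001,"y":0.003,"z":0,"yaw":0.56,"gripper":0},
  {"x":-0.001,"y":0.003,"z":-0.02,"yaw":0.7,"gripper":0},
  {"x":-0.001,"y":0.003,"z":-0.04,"yaw":0.84,"gripper":0},
  {"x":-0.001,"y":0.003,"z":-0.06,"yaw":0.95,"gripper":0},
  {"x":-0.001,"y":0.003,"z":-0.08,"yaw":0.95,"gripper":0},
  {"x":-0.001,"y":0.003,"z":-0.1,"yaw":0.95,"gripper":0},
  {"x":-0.001,"y":0.003,"z":-0.115,"yaw":0.95,"gripper":0},
])

```text
time_s: 32.45
tool_pos: [0.6499, 0.0247, 0.1318]
eef_rot: [-0.374, 0.927, 0.0, -0.001]
ft_force: [0.8, -0.6, -0.1]
width: 0.0435
grip_force: 0.0
```

>>> jog_arm([
  {"x":0,"y":0,"z":0,"yaw":0,"gripper":1},
  {"x":0,"y":0,"z":0,"yaw":0,"gripper":1},
  {"x":0,"y":0,"z":0,"yaw":0,"gripper":1},
  {"x":0,"y":0,"z":0,"yaw":0,"gripper":1},
  {"x":0,"y":0,"z":0,"yaw":0,"gripper":1},
  {"x":0,"y":0,"z":0,"yaw":0,"gripper":1},
  {"x":0,"y":0,"z":0,"yaw":0,"gripper":1},
  {"x":0,"y":0,"z":0,"yaw":0,"gripper":1},
  {"x":0,"y":0,"z":0,"yaw":0,"gripper":1},
  {"x":0,"y":0,"z":0,"yaw":0,"gripper":1},
], force=20)

```text
time_s: 33.45
tool_pos: [0.6508, 0.0266, 0.1347]
eef_rot: [-0.376, 0.927, -0.0, 0.001]
ft_force: [-0.9, 1.3, 6.5]
width: 0.0226
grip_force: 19.3
```

```bash
python3 - <<'E'
from h import *
tcp(); P=get_obs()['tool_pos'][:2]; v=P-[.6035,-.0025]; print(v,np.hypot(*v),np.arctan2(v[1],v[0]))
r=.055
for th0 in (0.54,):
  for i in range(1,21):
    t=th0-i*np.pi/10; print(i,(r*np.array([np.cos(t)-np.cos(th0),np.sin(t)-np.sin(th0)])).round(4).tolist())
E
```

```text
t 33.5 tcp [0.6508 0.0266 0.1347] close 2.341 w 0.0226 gf 19.3 ft [-0.9  1.3  6.5] q [ 0.55  0.75 -1.03  1.65  0.7   1.15  1.68]
[0.04731663 0.02914045] 0.05557004161893367 0.5520001864632186
1 [0.0064, -0.016]
2 [0.0076, -0.0331]
3 [0.0034, -0.0498]
4 [-0.0057, -0.0644]
5 [-0.0189, -0.0755]
6 [-0.0349, -0.0819]
7 [-0.052, -0.0831]
8 [-0.0687, -0.0789]
9 [-0.0833, -0.0697]
10 [-0.0943, -0.0566]
11 [-0.1008, -0.0406]
12 [-0.102, -0.0234]
13 [-0.0978, -0.0067]
14 [-0.0886, 0.0078]
15 [-0.0755, 0.0189]
16 [-0.0595, 0.0253]
17 [-0.0423, 0.0265]
18 [-0.0256, 0.0223]
19 [-0.011, 0.0132]
20 [-0.0, 0.0]
```

>>> jog_arm([
  {"x":0.0064,"y":-0.016,"z":0,"yaw":0,"gripper":1},
  {"x":0.0076,"y":-0.033,"z":0,"yaw":0,"gripper":1},
  {"x":0.0034,"y":-0.05,"z":0,"yaw":0,"gripper":1},
  {"x":-0.0057,"y":-0.0644,"z":0,"yaw":0,"gripper":1},
  {"x":-0.019,"y":-0.0755,"z":0,"yaw":0,"gripper":1},
  {"x":-0.035,"y":-0.082,"z":0,"yaw":0,"gripper":1},
  {"x":-0.052,"y":-0.083,"z":0,"yaw":0,"gripper":1},
  {"x":-0.0687,"y":-0.079,"z":0,"yaw":0,"gripper":1},
  {"x":-0.0833,"y":-0.07,"z":0,"yaw":0,"gripper":1},
  {"x":-0.0943,"y":-0.0566,"z":0,"yaw":0,"gripper":1},
])

```text
time_s: 34.45
tool_pos: [0.5573, -0.0321, 0.1347]
eef_rot: [-0.374, 0.927, -0.001, 0.002]
ft_force: [6.0, 0.7, 4.5]
width: 0.022
grip_force: 19.4
```

```bash
cat >> h.py <<'E'
def ck(A=(.6035,-.0025)):
    tcp(); v=get_obs()['tool_pos'][:2]-A; print('r',np.hypot(*v).round(4),'ang',np.arctan2(v[1],v[0]).round(3))
E
python3 -c "
from h import *
ck()"
```

```text
t 34.5 tcp [ 0.5573 -0.0321  0.1347] close 2.338 w 0.022 gf 19.4 ft [6.  0.7 4.5] q [ 0.77  0.64 -1.09  1.87  0.66  1.04  1.73]
r 0.0548 ang -2.572
```

>>> jog_arm([
  {"x":-0.0064,"y":0.016,"z":0,"yaw":0,"gripper":1},
  {"x":-0.0076,"y":0.033,"z":0,"yaw":0,"gripper":1},
  {"x":-0.0034,"y":0.05,"z":0,"yaw":0,"gripper":1},
  {"x":0.0057,"y":0.0644,"z":0,"yaw":0,"gripper":1},
  {"x":0.019,"y":0.0755,"z":0,"yaw":0,"gripper":1},
  {"x":0.035,"y":0.082,"z":0,"yaw":0,"gripper":1},
  {"x":0.052,"y":0.083,"z":0,"yaw":0,"gripper":1},
  {"x":0.0687,"y":0.079,"z":0,"yaw":0,"gripper":1},
  {"x":0.0833,"y":0.07,"z":0,"yaw":0,"gripper":1},
  {"x":0.0943,"y":0.0566,"z":0,"yaw":0,"gripper":1},
])

```text
time_s: 35.45
tool_pos: [0.6508, 0.0268, 0.1346]
eef_rot: [-0.376, 0.927, 0.0, 0.0]
ft_force: [-2.5, 1.7, 7.7]
width: 0.0225
grip_force: 19.2
```

>>> jog_arm([
  {"x":0.0064,"y":-0.016,"z":0,"yaw":0,"gripper":1},
  {"x":0.0076,"y":-0.033,"z":0,"yaw":0,"gripper":1},
  {"x":0.0034,"y":-0.05,"z":0,"yaw":0,"gripper":1},
  {"x":-0.0057,"y":-0.0644,"z":0,"yaw":0,"gripper":1},
  {"x":-0.019,"y":-0.0755,"z":0,"yaw":0,"gripper":1},
  {"x":-0.035,"y":-0.082,"z":0,"yaw":0,"gripper":1},
  {"x":-0.052,"y":-0.083,"z":0,"yaw":0,"gripper":1},
  {"x":-0.0687,"y":-0.079,"z":0,"yaw":0,"gripper":1},
  {"x":-0.0833,"y":-0.07,"z":0,"yaw":0,"gripper":1},
  {"x":-0.0943,"y":-0.0566,"z":0,"yaw":0,"gripper":1},
])

```text
time_s: 36.45
tool_pos: [0.5573, -0.032, 0.1347]
eef_rot: [-0.374, 0.927, -0.001, 0.002]
ft_force: [5.8, -0.0, 4.0]
width: 0.0224
grip_force: 19.5
```

One and a half turns done. The next calls complete turns two and three.

>>> jog_arm([
  {"x":-0.0064,"y":0.016,"z":0,"yaw":0,"gripper":1},
  {"x":-0.0076,"y":0.033,"z":0,"yaw":0,"gripper":1},
  {"x":-0.0034,"y":0.05,"z":0,"yaw":0,"gripper":1},
  {"x":0.0057,"y":0.0644,"z":0,"yaw":0,"gripper":1},
  {"x":0.019,"y":0.0755,"z":0,"yaw":0,"gripper":1},
  {"x":0.035,"y":0.082,"z":0,"yaw":0,"gripper":1},
  {"x":0.052,"y":0.083,"z":0,"yaw":0,"gripper":1},
  {"x":0.0687,"y":0.079,"z":0,"yaw":0,"gripper":1},
  {"x":0.0833,"y":0.07,"z":0,"yaw":0,"gripper":1},
  {"x":0.0943,"y":0.0566,"z":0,"yaw":0,"gripper":1},
])

```text
time_s: 37.45
tool_pos: [0.6508, 0.0268, 0.1346]
eef_rot: [-0.376, 0.927, 0.0, 0.0]
ft_force: [-2.3, 2.3, 8.3]
width: 0.0224
grip_force: 19.2
```

>>> jog_arm([
  {"x":0.0064,"y":-0.016,"z":0,"yaw":0,"gripper":1},
  {"x":0.0076,"y":-0.033,"z":0,"yaw":0,"gripper":1},
  {"x":0.0034,"y":-0.05,"z":0,"yaw":0,"gripper":1},
  {"x":-0.0057,"y":-0.0644,"z":0,"yaw":0,"gripper":1},
  {"x":-0.019,"y":-0.0755,"z":0,"yaw":0,"gripper":1},
  {"x":-0.035,"y":-0.082,"z":0,"yaw":0,"gripper":1},
  {"x":-0.052,"y":-0.083,"z":0,"yaw":0,"gripper":1},
  {"x":-0.0687,"y":-0.079,"z":0,"yaw":0,"gripper":1},
  {"x":-0.0833,"y":-0.07,"z":0,"yaw":0,"gripper":1},
  {"x":-0.0943,"y":-0.0566,"z":0,"yaw":0,"gripper":1},
])

```text
time_s: 38.45
tool_pos: [0.5573, -0.0319, 0.1347]
eef_rot: [-0.374, 0.927, -0.001, 0.002]
ft_force: [5.6, 1.5, 3.6]
width: 0.0224
grip_force: 19.5
```

>>> jog_arm([
  {"x":-0.0064,"y":0.016,"z":0,"yaw":0,"gripper":1},
  {"x":-0.0076,"y":0.033,"z":0,"yaw":0,"gripper":1},
  {"x":-0.0034,"y":0.05,"z":0,"yaw":0,"gripper":1},
  {"x":0.0057,"y":0.0644,"z":0,"yaw":0,"gripper":1},
  {"x":0.019,"y":0.0755,"z":0,"yaw":0,"gripper":1},
  {"x":0.035,"y":0.082,"z":0,"yaw":0,"gripper":1},
  {"x":0.052,"y":0.083,"z":0,"yaw":0,"gripper":1},
  {"x":0.0687,"y":0.079,"z":0,"yaw":0,"gripper":1},
  {"x":0.0833,"y":0.07,"z":0,"yaw":0,"gripper":1},
  {"x":0.0943,"y":0.0566,"z":0,"yaw":0,"gripper":1},
])

```text
time_s: 39.45
tool_pos: [0.6508, 0.0268, 0.1346]
eef_rot: [-0.376, 0.927, 0.0, 0.0]
ft_force: [-1.4, 1.7, 7.6]
width: 0.0225
grip_force: 19.2
```

Three turns done, with the handle held throughout. Now the fourth and fifth.

>>> jog_arm([
  {"x":0.0064,"y":-0.016,"z":0,"yaw":0,"gripper":1},
  {"x":0.0076,"y":-0.033,"z":0,"yaw":0,"gripper":1},
  {"x":0.0034,"y":-0.05,"z":0,"yaw":0,"gripper":1},
  {"x":-0.0057,"y":-0.0644,"z":0,"yaw":0,"gripper":1},
  {"x":-0.019,"y":-0.0755,"z":0,"yaw":0,"gripper":1},
  {"x":-0.035,"y":-0.082,"z":0,"yaw":0,"gripper":1},
  {"x":-0.052,"y":-0.083,"z":0,"yaw":0,"gripper":1},
  {"x":-0.0687,"y":-0.079,"z":0,"yaw":0,"gripper":1},
  {"x":-0.0833,"y":-0.07,"z":0,"yaw":0,"gripper":1},
  {"x":-0.0943,"y":-0.0566,"z":0,"yaw":0,"gripper":1},
])

```text
time_s: 40.45
tool_pos: [0.5573, -0.0319, 0.1347]
eef_rot: [-0.374, 0.927, -0.001, 0.002]
ft_force: [5.6, 0.5, 4.5]
width: 0.0225
grip_force: 19.5
```

>>> jog_arm([
  {"x":-0.0064,"y":0.016,"z":0,"yaw":0,"gripper":1},
  {"x":-0.0076,"y":0.033,"z":0,"yaw":0,"gripper":1},
  {"x":-0.0034,"y":0.05,"z":0,"yaw":0,"gripper":1},
  {"x":0.0057,"y":0.0644,"z":0,"yaw":0,"gripper":1},
  {"x":0.019,"y":0.0755,"z":0,"yaw":0,"gripper":1},
  {"x":0.035,"y":0.082,"z":0,"yaw":0,"gripper":1},
  {"x":0.052,"y":0.083,"z":0,"yaw":0,"gripper":1},
  {"x":0.0687,"y":0.079,"z":0,"yaw":0,"gripper":1},
  {"x":0.0833,"y":0.07,"z":0,"yaw":0,"gripper":1},
  {"x":0.0943,"y":0.0566,"z":0,"yaw":0,"gripper":1},
])

```text
time_s: 41.45
tool_pos: [0.6508, 0.0268, 0.1347]
eef_rot: [-0.376, 0.927, 0.0, 0.0]
ft_force: [-1.9, 1.7, 7.9]
width: 0.0224
grip_force: 19.2
```

>>> jog_arm([
  {"x":0.0064,"y":-0.016,"z":0,"yaw":0,"gripper":1},
  {"x":0.0076,"y":-0.033,"z":0,"yaw":0,"gripper":1},
  {"x":0.0034,"y":-0.05,"z":0,"yaw":0,"gripper":1},
  {"x":-0.0057,"y":-0.0644,"z":0,"yaw":0,"gripper":1},
  {"x":-0.019,"y":-0.0755,"z":0,"yaw":0,"gripper":1},
  {"x":-0.035,"y":-0.082,"z":0,"yaw":0,"gripper":1},
  {"x":-0.052,"y":-0.083,"z":0,"yaw":0,"gripper":1},
  {"x":-0.0687,"y":-0.079,"z":0,"yaw":0,"gripper":1},
  {"x":-0.0833,"y":-0.07,"z":0,"yaw":0,"gripper":1},
  {"x":-0.0943,"y":-0.0566,"z":0,"yaw":0,"gripper":1},
])

```text
time_s: 42.45
tool_pos: [0.5573, -0.0319, 0.1347]
eef_rot: [-0.374, 0.927, -0.001, 0.002]
ft_force: [5.3, 0.3, 4.3]
width: 0.0224
grip_force: 19.5
```

>>> jog_arm([
  {"x":-0.0064,"y":0.016,"z":0,"yaw":0,"gripper":1},
  {"x":-0.0076,"y":0.033,"z":0,"yaw":0,"gripper":1},
  {"x":-0.0034,"y":0.05,"z":0,"yaw":0,"gripper":1},
  {"x":0.0057,"y":0.0644,"z":0,"yaw":0,"gripper":1},
  {"x":0.019,"y":0.0755,"z":0,"yaw":0,"gripper":1},
  {"x":0.035,"y":0.082,"z":0,"yaw":0,"gripper":1},
  {"x":0.052,"y":0.083,"z":0,"yaw":0,"gripper":1},
  {"x":0.0687,"y":0.079,"z":0,"yaw":0,"gripper":1},
  {"x":0.0833,"y":0.07,"z":0,"yaw":0,"gripper":1},
  {"x":0.0943,"y":0.0566,"z":0,"yaw":0,"gripper":1},
])

```text
time_s: 43.45
tool_pos: [0.6508, 0.0268, 0.1346]
eef_rot: [-0.376, 0.927, 0.0, 0.0]
ft_force: [-1.9, 1.5, 7.6]
width: 0.0225
grip_force: 19.2
```

Five turns done (A+B five times). Settle, release and rise.

>>> jog_arm([
  {"x":0,"y":0,"z":0,"yaw":0,"gripper":1},
  {"x":0,"y":0,"z":0,"yaw":0,"gripper":1},
  {"x":0,"y":0,"z":0,"yaw":0,"gripper":0},
  {"x":0,"y":0,"z":0,"yaw":0,"gripper":0},
  {"x":0,"y":0,"z":0,"yaw":0,"gripper":0},
  {"x":0,"y":0,"z":0,"yaw":0,"gripper":0},
  {"x":0,"y":0,"z":0,"yaw":0,"gripper":0},
  {"x":0,"y":0,"z":0.02,"yaw":0,"gripper":0},
  {"x":0,"y":0,"z":0.05,"yaw":0,"gripper":0},
  {"x":0,"y":0,"z":0.09,"yaw":0,"gripper":0},
])

```text
time_s: 44.45
tool_pos: [0.6495, 0.026, 0.2245]
eef_rot: [-0.376, 0.927, 0.0, -0.001]
ft_force: [0.5, 0.2, 1.0]
width: 0.0433
grip_force: 0.0
```

>>> jog_arm([
  {"x":0,"y":-0.01,"z":0.04,"yaw":-0.14,"gripper":0},
  {"x":0,"y":-0.03,"z":0.06,"yaw":-0.28,"gripper":0},
  {"x":-0.02,"y":-0.06,"z":0.06,"yaw":-0.42,"gripper":0},
  {"x":-0.03,"y":-0.1,"z":0.06,"yaw":-0.56,"gripper":0},
  {"x":-0.04,"y":-0.14,"z":0.06,"yaw":-0.7,"gripper":0},
  {"x":-0.05,"y":-0.18,"z":0.06,"yaw":-0.84,"gripper":0},
  {"x":-0.06,"y":-0.21,"z":0.06,"yaw":-0.98,"gripper":0},
  {"x":-0.06,"y":-0.24,"z":0.06,"yaw":-1.1,"gripper":0},
  {"x":-0.06,"y":-0.26,"z":0.06,"yaw":-1.2,"gripper":0},
  {"x":-0.06,"y":-0.26,"z":0.06,"yaw":-1.2,"gripper":0},
])

```text
time_s: 45.45
tool_pos: [0.5899, -0.2375, 0.2847]
eef_rot: [0.216, 0.976, -0.001, 0.001]
ft_force: [0.1, 0.5, 0.2]
width: 0.0436
grip_force: 0.0
```

```bash
python3 - <<'E'
from h import *
tcp(); im=snap('top','top9.png'); t=cv2.imread('pics/top9.png'); w=snap('wrist','w9.png')[:,:,::-1]
out=np.zeros((600,800,3),np.uint8); out[:300]=cv2.resize(t[150:300,130:430],(600,300))[:, :].repeat(1,0) if 0 else np.pad(cv2.resize(t[150:300,130:430],(600,300)),((0,0),(0,200),(0,0)))
out[300:,:400]=cv2.resize(w,(400,300)); cv2.imwrite('pics/fin.png',out)
E
```

```text
t 45.5 tcp [ 0.5899 -0.2375  0.2847] close 1.136 w 0.0436 gf 0.0 ft [0.1 0.5 0.2] q [ 0.89  0.49 -0.84  1.53  0.38  1.29  1.14]
```

View pics/fin.png

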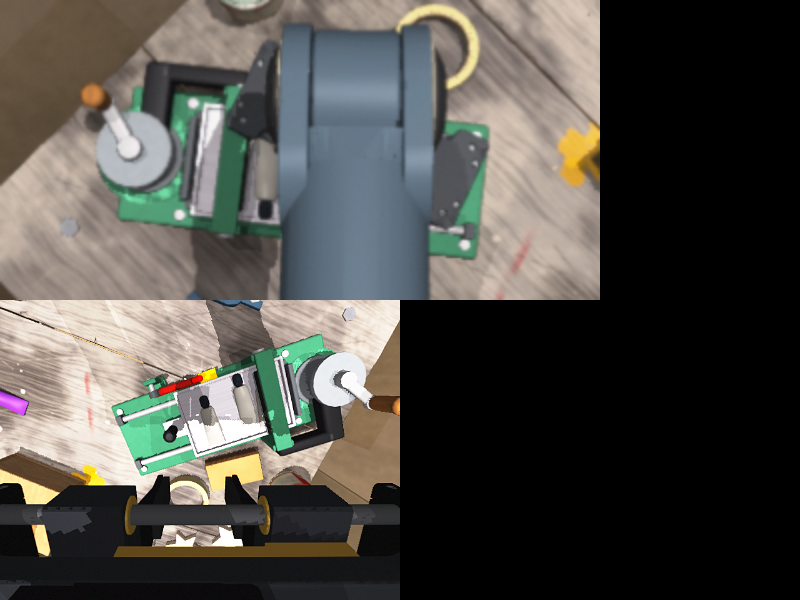

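The final picture shows the crank arm back at its start angle (handle at (97,95)). The tray is home with the red catch behind the yellow lug at (207,376), and the tubes are still in it.

```bash
python3 -c "
from station import *
print(finish_job())"
```

```text
the job is handed in; nothing more can be done
None
```

The job is handed in, though no verdict came back: all three white tubes are in the locked tray, the crank got five clockwise turns and is back at its start over the mark, and the arm is clear.

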